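Sort the tube carriers into their section trays, urgent one first

TASK

Sort this batch of four-tube sample carriers on the bench: stand each one upright and lengthwise in the shallow tray that has the colour of its tube caps, flat on the floor inside the rim. The red carrier is urgent: it must be standing released in its tray before any other carrier is put in its own. Set the carriers down without dropping or toppling them, and do not knock or push away the little amber bottle and the white jar that stand among them.

Things in the scene. Friction and masses are not known exactly. Their poses are not given: they have to be found in the camera images.
- purple_carrier_centre (a point): Loose carrier, white shell, with four upright tubes, caps purple (violet); one piece, about 140 g. 84 mm long (its x), 84 tall. Foot 30 mm wide (its y), 6 high; above it a straight block 24 wide up to 58 mm height, then 16 mm caps. Point: its centre, 42 mm over its underside; z up. Same either way round. Grasp here across the 24 mm width, from above.
- blue_carrier_centre (a point): Loose carrier, white shell, with four upright tubes, caps light blue (cyan); one piece, about 140 g. 84 mm long (its x), 84 tall. Foot 30 mm wide (its y), 6 high; above it a straight block 24 wide up to 58 mm height, then 16 mm caps. Point: its centre, 42 mm over its underside; z up. Same either way round. Grasp here across the 24 mm width, from above.
- yellow_carrier_centre (a point): Loose carrier, white shell, with four upright tubes, caps golden yellow; one piece, about 140 g. 84 mm long (its x), 84 tall. Foot 30 mm wide (its y), 6 high; above it a straight block 24 wide up to 58 mm height, then 16 mm caps. Point: its centre, 42 mm over its underside; z up. Same either way round. Grasp here across the 24 mm width, from above.
- green_carrier_centre (a point): Loose carrier, RED (urgent) shell, with four upright tubes, caps dark green; one piece, about 140 g. 84 mm long (its x), 84 tall. Foot 30 mm wide (its y), 6 high; above it a straight block 24 wide up to 58 mm height, then 16 mm caps. Point: its centre, 42 mm over its underside; z up. Same either way round. Grasp here across the 24 mm width, from above.
- purple_tray: Shallow purple (violet) tray, fixed on the bench: 114 mm long (its own x) by 54 mm wide (its own y) outside, floor 106 by 46 mm inside a rim 4 mm thick; the floor is 4 mm and the rim 12 mm above the bench. A small label lug projects 8 mm at each end. Origin at the centre of its underside, on the bench.
- blue_tray: Shallow light blue (cyan) tray, fixed on the bench: 114 mm long (its own x) by 54 mm wide (its own y) outside, floor 106 by 46 mm inside a rim 4 mm thick; the floor is 4 mm and the rim 12 mm above the bench. A small label lug projects 8 mm at each end. Origin at the centre of its underside, on the bench.
- yellow_tray: Shallow golden yellow tray, fixed on the bench: 114 mm long (its own x) by 54 mm wide (its own y) outside, floor 106 by 46 mm inside a rim 4 mm thick; the floor is 4 mm and the rim 12 mm above the bench. A small label lug projects 8 mm at each end. Origin at the centre of its underside, on the bench.
- green_tray: Shallow dark green tray, fixed on the bench: 114 mm long (its own x) by 54 mm wide (its own y) outside, floor 106 by 46 mm inside a rim 4 mm thick; the floor is 4 mm and the rim 12 mm above the bench. A small label lug projects 8 mm at each end. Origin at the centre of its underside, on the bench.
- amber_bottle_centre (a point): Bystander: small loose amber bottle, 38 mm across, 85 mm tall, black cap. This point is its centre, half-way up.
- white_jar_centre (a point): Bystander: small loose white jar, 42 mm across, 60 mm tall, blue cap. This point is its centre, half-way up.

How it is judged:
On the way:
1. the urgent red carrier stands released in the green tray while no other carrier is in its tray (x of green_carrier_centre in the frame of green_tray between -0.015 and 0.015 m and y of green_carrier_centre in the frame of green_tray between -0.013 and 0.013 m and z of green_carrier_centre in the frame of green_tray between 0.04 and 0.0495 m and angle between green_carrier_centre's own z axis and vertical below 0.12 rad and angle between the x axis of green_carrier_centre and the x axis of green_tray, either way round below 0.35 rad and contact force between the fingers and green_carrier below 0.2 N and linear speed of green_carrier below 0.02 m/s and not (x of purple_carrier_centre in the frame of purple_tray between -0.015 and 0.015 m and y of purple_carrier_centre in the frame of purple_tray between -0.013 and 0.013 m and z of purple_carrier_centre in the frame of purple_tray between 0.04 and 0.0495 m and angle between purple_carrier_centre's own z axis and vertical below 0.12 rad and angle between the x axis of purple_carrier_centre and the x axis of purple_tray, either way round below 0.35 rad) and not (x of blue_carrier_centre in the frame of blue_tray between -0.015 and 0.015 m and y of blue_carrier_centre in the frame of blue_tray between -0.013 and 0.013 m and z of blue_carrier_centre in the frame of blue_tray between 0.04 and 0.0495 m and angle between blue_carrier_centre's own z axis and vertical below 0.12 rad and angle between the x axis of blue_carrier_centre and the x axis of blue_tray, either way round below 0.35 rad) and not (x of yellow_carrier_centre in the frame of yellow_tray between -0.015 and 0.015 m and y of yellow_carrier_centre in the frame of yellow_tray between -0.013 and 0.013 m and z of yellow_carrier_centre in the frame of yellow_tray between 0.04 and 0.0495 m and angle between yellow_carrier_centre's own z axis and vertical below 0.12 rad and angle between the x axis of yellow_carrier_centre and the x axis of yellow_tray, either way round below 0.35 rad)), for 0.2 s.
At the end, for the whole second after the job is handed in: Every carrier stands released and still in the tray of its caps' colour, flat on the tray floor inside the rim (centre within 15 mm lengthwise and 13 mm crosswise of the tray's centre, tilt under 0.12 rad, within 0.35 rad of lengthwise, either way round) (x of purple_carrier_centre in the frame of purple_tray between -0.015 and 0.015 m and y of purple_carrier_centre in the frame of purple_tray between -0.013 and 0.013 m and z of purple_carrier_centre in the frame of purple_tray between 0.04 and 0.0495 m and angle between each of purple_carrier_centre, blue_carrier_centre, yellow_carrier_centre, green_carrier_centre's own z axis and vertical below 0.12 rad and angle between the x axis of purple_carrier_centre and the x axis of purple_tray, either way round below 0.35 rad and contact force between the fingers and purple_carrier below 0.2 N and linear speed of each of purple_carrier, blue_carrier, yellow_carrier, green_carrier below 0.02 m/s and x of blue_carrier_centre in the frame of blue_tray between -0.015 and 0.015 m and y of blue_carrier_centre in the frame of blue_tray between -0.013 and 0.013 m and z of blue_carrier_centre in the frame of blue_tray between 0.04 and 0.0495 m and angle between the x axis of blue_carrier_centre and the x axis of blue_tray, either way round below 0.35 rad and contact force between the fingers and blue_carrier below 0.2 N and x of yellow_carrier_centre in the frame of yellow_tray between -0.015 and 0.015 m and y of yellow_carrier_centre in the frame of yellow_tray between -0.013 and 0.013 m and z of yellow_carrier_centre in the frame of yellow_tray between 0.04 and 0.0495 m and angle between the x axis of yellow_carrier_centre and the x axis of yellow_tray, either way round below 0.35 rad and contact force between the fingers and yellow_carrier below 0.2 N and x of green_carrier_centre in the frame of green_tray between -0.015 and 0.015 m and y of green_carrier_centre in the frame of green_tray between -0.013 and 0.013 m and z of green_carrier_centre in the frame of green_tray between 0.04 and 0.0495 m and angle between the x axis of green_carrier_centre and the x axis of green_tray, either way round below 0.35 rad and contact force between the fingers and green_carrier below 0.2 N); the robot touches nothing.
It fails at once if a carrier is toppled (angle between any of purple_carrier_centre, blue_carrier_centre, yellow_carrier_centre, green_carrier_centre's own z axis and vertical above 0.6 rad).
It fails at once if a carrier is dropped or flung: it moves faster than 0.6 m/s (a fall of about 18 mm) while the fingers do not hold it ((contact force between the fingers and purple_carrier below 0.05 N and linear speed of purple_carrier above 0.6 m/s) or (contact force between the fingers and blue_carrier below 0.05 N and linear speed of blue_carrier above 0.6 m/s) or (contact force between the fingers and yellow_carrier below 0.05 N and linear speed of yellow_carrier above 0.6 m/s) or (contact force between the fingers and green_carrier below 0.05 N and linear speed of green_carrier above 0.6 m/s)).
It fails at once if the amber bottle is knocked over or pushed more than 30 mm away (distance of amber_bottle_centre from where it was at the start of the episode above 0.03 m or angle between amber_bottle_centre's own z axis and vertical above 0.5 rad).
It fails at once if the white jar is knocked over or pushed more than 30 mm away (distance of white_jar_centre from where it was at the start of the episode above 0.03 m or angle between white_jar_centre's own z axis and vertical above 0.5 rad).
It also fails if it takes over 122 s, if anything falls off the work surface, if the arm or the gripper's body presses on something with over 40 N, if the wrist force passes 120 N, or if a joint passes its speed limit or range.

ROBOT

A 6-joint arm with a two-finger parallel gripper is mounted at the origin on the work surface. World frame = base frame: x ahead of the robot, y to its left, z up, the work surface at z = 0. Lengths are in m, angles in rad, forces in N, time in s.
With the tool pointing down it reaches from about 0.35 to 0.775 m from the base axis. Payload 7.3 kg.
Tool frame: the origin (TCP) lies midway between the tips of the shut fingers; the grasp point (between the pads) lies 19 mm behind it (robot.tcp_to_grasp is the distance from the TCP to the grasp point, in m); x points along the fingers, z is the direction in which the jaws open and shut, and the axes are right-handed (so a half turn about x gives the same grasp; the last joint's range is limited). The gripper opens to 92 mm and grips with 3 to 60 N. Pads are 19 mm wide; open, the fingers measure 130 mm over their backs; the gripper's body (75 mm by 190 mm) begins 47 mm behind the grasp point.
Start: joints at [1.166, 0.342, 1.524, -0, 1.275, -0.146], TCP at [0.134, 0.508, 0.227] pointing down, gripper open.
Joint ranges: [-2.53, 2.53], [-0.77, 2.02], [0.04, 2.7], [-1, 4.14], [0.28, 2.66], [-3.11, 3.11]. Speed limits (rad/s): [2.57, 2.57, 3.14, 3.14, 3.14, 3.14].

INTERFACE

Orientations are given as [roll, pitch, yaw] about the fixed x, y, z axes, in that order (R = Rz(yaw) Ry(pitch) Rx(roll)).
In Python, from cell import robot gives the robot as it stands.
- The arm moves only by the tool move_arm, never from a script. Its argument "deltas" is a list of rows, each an object with "dp": the shift along the tool's x, y, z in m, a list of three; "turn": the turn, a rotation vector about the tool's x, y, z in degrees, a list of three. A call has 1 to 10 rows; each row is the pose to reach, as a shift and turn from the pose commanded when the call began, along the tool's axes at that moment; what a row does not reach only later rows make up. A row lasts 1/10 s, in which the tool goes at most 50 mm and 8.59 degrees, less where a joint would pass 70% of its speed; a pose out of reach is approached as far as the arm can. A call with a gripper value outside its range is refused whole. "hand" is the finger opening in m, from 0 to 0.0918, set as the call begins (left out, the last holds). The fingers move at their own pace and stop on an object; "squeeze" is the grip in N (left out, the last holds). Time passes only in rows, so rows that repeat a pose let the fingers close. It gives the time, the measured TCP pose, the force and the opening at its end, in the units of the state.
- robot.observe(): the state, without advancing time (a new reading comes with each control period).
- robot.read_camera(name): name is "scene" or "top" or "wrist"; returns (picture, depth): 384x512x3 uint8, red, green, blue; 384x512 float32, m along the optical axis (not along the pixel's ray), 0 where there is no reading.
- robot.camera_info(name): a dict with "fx", "fy", "cx", "cy" (pixels), "k1" (the pictures are not rectified: a ray, as slopes to the right and down, at radius r is drawn at 1 + k1 r^2 times it, then the intrinsics apply), "R" (3x3) and "t" (3): a world point X has camera coordinates R X + t. Camera axes: x right, y down, z forward; pixel columns grow to the right and rows downward; lengths in m; the calibration is good to about 2 mm. A picture is of the moment at which its call begins: read the wrist's pose just before it. camera_info takes no time and is no camera call; for the wrist camera it gives the pose at the moment of the call.
- robot.hand_in(): hands the job in, once; it reports no verdict.
The state is a dict: "time": time; "qpos": joint angles; "qvel": joint speeds; "joint_efforts": joint torques, N m; "tool_pos": TCP position; "tool_rot": TCP orientation; "contact_force": force on the tool from outside, world axes, zero at the start; "torque": the same for the moment, N m; "opening": finger opening in m.
Only numpy, scipy, OpenCV 4.12 (cv2) and the standard library are available. Lean on these libraries where they do the work, as an engineer would, in place of code of your own. Each camera call takes 0.05 s, during which the arm holds its last target.

## Working session

There is one attempt and no reset: what is moved stays moved. The work goes in short steps, Python scripts to look and compute and a tool call to move; the robot and the scene stay as the last step left them, time stands still between calls to the robot, and variables do not carry over. Pictures are saved under pics/ and viewed, and the job is handed in when it is done.

Besides the shell and the picture viewer there is one more tool, called after "Emit:" by a JSON object that holds its "api" and its "payload", one argument or row to a line. move_arm: Moves the arm, as the interface text tells. Its arguments: {"type":"object","properties":{"deltas":{"type":"array"},"hand":{"type":"number"},"squeeze":{"type":"number"}},"required":["deltas"]}

```bash
ls; mkdir -p pics; python3 - <<'E'
from cell import robot
import cv2,numpy as np
print(robot.observe())
for n in ["top","scene"]:
    p,d=robot.read_camera(n); cv2.imwrite(f"pics/{n}0.png",cv2.cvtColor(p,cv2.COLOR_RGB2BGR)); np.savez(f"{n}0.npz",p=p,d=d)
    print(n,robot.camera_info(n))
print(robot.camera_info("wrist"))
E
```

```text
pics
{'time': 0.0, 'qpos': array([ 1.16601080e+00,  3.42730990e-01,  1.52501701e+00, -1.08906106e-05,
        1.27539079e+00, -1.46002624e-01]), 'qvel': array([ 2.04887190e-04,  8.93904692e-04, -1.23916359e-05,  1.41687921e-03,
       -1.05317010e-04, -1.10356773e-03]), 'joint_efforts': array([ 6.70434438e-04, -4.31253290e+01, -2.44218296e+01,  7.17838830e-02,
        5.60220599e-02, -1.10181243e-04]), 'tool_pos': array([0.13417131, 0.50714634, 0.22604067]), 'tool_rot': array([ 3.00232541,  1.56925016, -1.9688433 ]), 'contact_force': array([0.59223431, 0.37032629, 0.49583235]), 'torque': array([-0.02085008,  0.01785979,  0.01746497]), 'opening': 0.09141530970052748}
top {'fx': 391.7995753601072, 'fy': 391.7995753601072, 'cx': 253.47669382991566, 'cy': 185.13869323550097, 'k1': -0.1023563493699482, 'R': array([[ 0.00972647, -0.99950837,  0.02980616],
       [-0.9957407 , -0.01241419, -0.09135836],
       [ 0.09168347, -0.02879061, -0.99537191]]), 't': array([-0.02386263,  0.55437568,  1.11646978])}
scene {'fx': 462.37303237469854, 'fy': 462.37303237469854, 'cx': 248.58202750453373, 'cy': 187.28105452390378, 'k1': -0.01224797030812702, 'R': array([[-0.82290412,  0.56777923,  0.02134368],
       [ 0.31078427,  0.48124322, -0.8196451 ],
       [-0.47564897, -0.66785605, -0.57247389]]), 't': array([ 0.4534017 , -0.09940062,  1.41554489])}
{'fx': 299.2661778264344, 'fy': 299.2661778264344, 'cx': 256.0685932816343, 'cy': 192.397833529075, 'k1': -0.03835039042426865, 'R': array([[ 0.25602347,  0.96666993, -0.00111352],
       [ 0.9371259 , -0.24791576,  0.24562739],
       [ 0.23716455, -0.06392988, -0.96936368]]), 't': array([-0.52459448, -0.03051122,  0.38862096])}
```

View pics/top0.png

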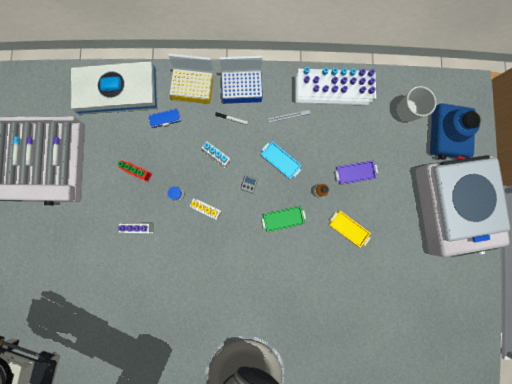

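View pics/scene0.png

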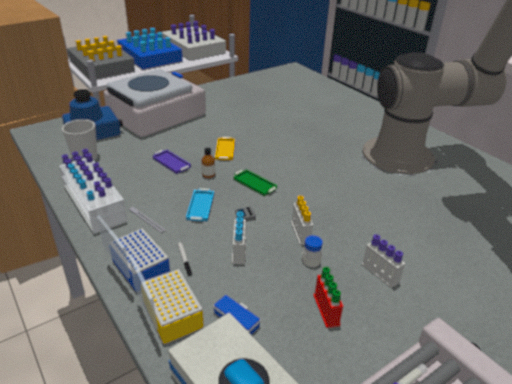

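The top picture shows the carriers: red/green caps at (135,170), cyan (215,153), yellow (205,208) and purple (135,228). The trays are cyan (282,159), purple (356,172), green (284,218) and yellow (350,228). The jar is at (175,193) and the bottle at (320,190). Next I measure them.

```bash
cat > h.py <<'E'
import numpy as np,cv2
def ray(info,uv):
    K=np.array([[info['fx'],0,info['cx']],[0,info['fy'],info['cy']],[0,0,1]])
    xy=cv2.undistortPoints(np.asarray(uv,float).reshape(-1,1,2),K,np.array([info['k1'],0,0,0.]))[:,0]
    return xy
def onplane(info,uv,z):
    xy=ray(info,uv); R,t=np.array(info['R']),np.array(info['t'])
    d=np.c_[xy,np.ones(len(xy))]@R; c=-R.T@t
    return c+d*((z-c[2])/d[:,2])[:,None]
def pts(info,uv,dep):
    xy=ray(info,uv); R,t=np.array(info['R']),np.array(info['t'])
    return (np.c_[xy,np.ones(len(xy))]*np.asarray(dep)[:,None]-t)@R
def proj(info,X):
    R,t=np.array(info['R']),np.array(info['t']); X=np.asarray(X,float).reshape(-1,3)
    K=np.array([[info['fx'],0,info['cx']],[0,info['fy'],info['cy']],[0,0,1]])
    return cv2.projectPoints(X,cv2.Rodrigues(R)[0],t,K,np.array([info['k1'],0,0,0.]))[0][:,0]
E
cat > m.py <<'E'
from cell import robot
from h import *
import sys
Z=np.load('top0.npz');p,d=Z['p'],Z['d'];I=robot.camera_info('top')
hsv=cv2.cvtColor(p,cv2.COLOR_RGB2HSV)
rng={'purple':(118,150),'blue':(88,104),'yellow':(18,30),'green':(50,80)}
car={'purple':(135,228),'blue':(215,153),'yellow':(205,208),'green':(135,170)}
tray={'purple':(356,172),'blue':(282,159),'yellow':(350,228),'green':(284,218)}
def win(c,r):
    m=np.zeros(p.shape[:2],bool);m[c[1]-r:c[1]+r+1,c[0]-r:c[0]+r+1]=1;return m
for k in rng:
  lo,hi=rng[k];hm=(hsv[...,0]>=lo)&(hsv[...,0]<=hi)&(hsv[...,1]>80)&(hsv[...,2]>40)
  m=hm&win(tray[k],30)
  v,u=np.nonzero(m);X=onplane(I,np.c_[u,v],.010)
  r=cv2.minAreaRect(X[:,:2].astype(np.float32)*1000)
  w,l=r[1]; ang=r[2] if w>l else r[2]+90
  Xd=pts(I,np.c_[u,v],d[v,u])
  print(k,'tray n',len(u),'ctr',np.round(r[0],1),'mean',np.round(X.mean(0)*1000,1),'dims',np.round(r[1],1),'ang',round((ang+90)%180-90,1),'z',np.percentile(Xd[:,2],[10,50,90]).round(4))
  pc=cv2.PCACompute2(X[:,:2],None)[1][0];print('   pca',np.degrees(np.arctan2(pc[1],pc[0])).round(1))
  m=hm&win(car[k],20)
  v,u=np.nonzero(m);Xd=pts(I,np.c_[u,v],d[v,u])
  ok=(Xd[:,2]>.07);print(k,'carrier caps n',len(u),ok.sum(),'zmax',np.percentile(Xd[:,2],[10,50,90]).round(4))
  # white/any body points from depth
  v,u=np.nonzero(win(car[k],24)&(d>0));Xd=pts(I,np.c_[u,v],d[v,u])
  s=(Xd[:,2]>.04)&(Xd[:,2]<.1);n=np.zeros(p.shape[:2],np.uint8);n[v[s],u[s]]=1
  nc,lab=cv2.connectedComponents(n);sel=lab==lab[v[s],u[s]][np.argmin(np.hypot(u[s]-car[k][0],v[s]-car[k][1]))]
  v,u=np.nonzero(sel);Xd=pts(I,np.c_[u,v],d[v,u]);t=Xd[Xd[:,2]>.077]
  for nm,Q in(('>40',Xd),('caps',t)):
    r=cv2.minAreaRect(Q[:,:2].astype(np.float32)*1000);w,l=r[1];ang=r[2] if w>l else r[2]+90
    print('   ',nm,len(Q),'ctr',np.round(r[0],1),'mean',np.round(Q.mean(0)*1000,1),'dims',np.round(r[1],1),'ang',round((ang+90)%180-90,1))
  m=hm&win(car[k],20);v,u=np.nonzero(m);X=onplane(I,np.c_[u,v],.080);pc=cv2.PCACompute2(X[:,:2],None)[1][0]
  r=cv2.minAreaRect(X[:,:2].astype(np.float32)*1000)
  print('    plane',np.round(r[0],1),np.round(X.mean(0)*1000,1),np.round(r[1],1),'pca',np.degrees(np.arctan2(pc[1],pc[0])).round(1))
for k,c,z in(('bottle',(320,190),.085),('jar',(175,193),.06),('timer',(248,184),.02)):
  v,u=np.nonzero(win(c,14));Xd=pts(I,np.c_[u,v],d[v,u]);Xd=Xd[Xd[:,2]>.008];print(k,Xd.max(0).round(3),Xd.min(0).round(3), onplane(I,[c],z).round(3))
E
python3 m.py
```

```text
purple tray n 669 ctr [ 599.8 -327.6] mean [ 599.7 -327.2   10. ] dims [ 54.5 117.8] ang -79.3 z [0.0013 0.0047 0.0119]
   pca 101.1
purple carrier caps n 134 125 zmax [0.0714 0.0838 0.087 ]
    >40 264 ctr [426.5 319.1] mean [426.9 314.   71. ] dims [22.5 85.2] ang -89.1
    caps 114 ctr [428.3 318.2] mean [427.7 318.7  84.2] dims [13.8 73.9] ang -89.1
    plane [426.9 317.5] [427.1 318.1  80. ] [11.  78.1] pca 90.5
blue tray n 757 ctr [601.6 -75. ] mean [632.2 -97.2  10. ] dims [129.4 137.9] ang -37.6 z [0.0008 0.0049 0.0123]
   pca 54.9
blue carrier caps n 142 121 zmax [0.0674 0.0828 0.0856]
    >40 247 ctr [641.7  92.3] mean [639.2  91.3  69.8] dims [84.1 24.1] ang 53.9
    caps 105 ctr [641.8  92.4] mean [642.   92.8  83.5] dims [74.6 15.2] ang 53.0
    plane [642.7  92.4] [642.   92.4  80. ] [78.3 17.2] pca 53.9
yellow tray n 764 ctr [ 429.6 -305. ] mean [ 430.  -304.7   10. ] dims [131.6  57.4] ang 54.2 z [0.0013 0.0049 0.0123]
   pca 54.1
yellow carrier caps n 136 108 zmax [0.0571 0.083  0.0866]
    >40 242 ctr [482.9 121.1] mean [482.8 120.4  69.9] dims [84.4 23.9] ang 64.2
    caps 100 ctr [483.1 120.5] mean [483.2 121.   84.2] dims [74.6 14. ] ang 66.0
    plane [484.8 121. ] [484.5 120.4  80. ] [76.7 16.7] pca 65.5
green tray n 733 ctr [ 458.3 -107.5] mean [ 458.  -107.2   10. ] dims [ 55.2 118.4] ang -77.1 z [0.0014 0.0048 0.012 ]
   pca 103.0
green carrier caps n 117 111 zmax [0.0722 0.0836 0.0859]
    >40 254 ctr [592.3 328.5] mean [590.2 323.8  71.2] dims [87.3 24.1] ang 66.3
    caps 116 ctr [592.5 328.6] mean [592.4 328.1  83.8] dims [74.9 15.5] ang 66.3
    plane [593.1 328.6] [593.  328.4  80. ] [78.  12.5] pca 65.5
bottle [0.558 0.015 1.163] [ 0.45  -0.232  0.012] [[ 0.538 -0.201  0.085]]
jar [0.547 0.227 1.163] [0.45  0.015 0.008] [[0.526 0.204 0.06 ]]
timer [0.583 0.019 1.163] [ 0.45  -0.028  0.009] [[ 0.558 -0.002  0.02 ]]
```

```bash
python3 - <<'E'
import cv2
a=cv2.imread('pics/top0.png')[110:260,100:400];cv2.imwrite('pics/top0z.png',cv2.resize(a,(800,400),interpolation=cv2.INTER_CUBIC))
E
```

```text
(no output)
```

View pics/top0z.png

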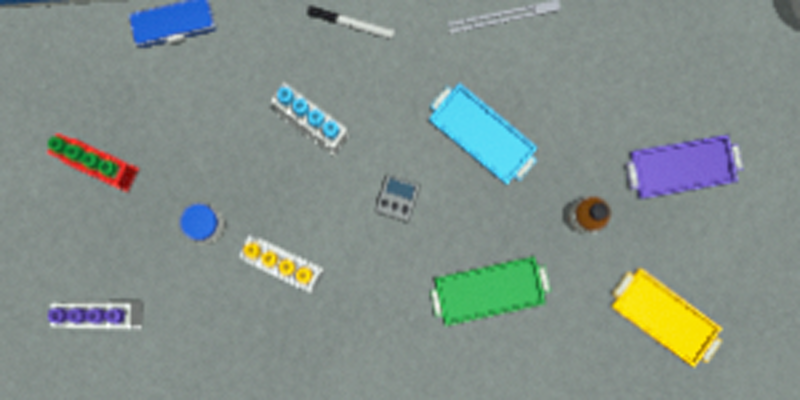

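Measurements fit the sizes given (cap tops near 84 mm, rims near 12 mm). The blue tray mask picked up something else, so I redo it. I also refine with the scene camera, check heights near the red carrier, and write the planner helper.

```bash
cat > pl.py <<'E'
from cell import robot
from h import *
from scipy.spatial.transform import Rotation as Ro
def plan(x,y,zg,axis_deg,flip=None):
    """grasp point target (m), carrier long-axis angle; prints dp,turn in current tool axes"""
    o=robot.observe(); R0=Ro.from_euler('xyz',o['tool_rot']).as_matrix()
    best=[]
    for f in (0,180):
        a=np.radians(axis_deg+90+f); X=np.array([0,0,-1.]);Zz=np.array([np.cos(a),np.sin(a),0]);Rt=np.c_[X,np.cross(Zz,X),Zz]
        rv=Ro.from_matrix(R0.T@Rt).as_rotvec(degrees=True)
        best.append((np.linalg.norm(rv),rv))
    best.sort(key=lambda b:b[0]); 
    tgt=np.array([x,y,zg-.019]); dp=R0.T@(tgt-o['tool_pos'])
    rv=best[1 if flip else 0][1]
    print('t',round(o['time'],2),'tcp',o['tool_pos'].round(4),'q',o['qpos'].round(2),'open',round(o['opening'],4),'F',o['contact_force'].round(1))
    print('dp',dp.round(4).tolist(),'turn',rv.round(1).tolist(),'other',best[1][1].round(0).tolist())
E
python3 - <<'E'
from h import *
from cell import robot
from pl import plan
Z=np.load('top0.npz');p,d=Z['p'],Z['d'];I=robot.camera_info('top')
hsv=cv2.cvtColor(p,cv2.COLOR_RGB2HSV)
m=((hsv[...,0]>=88)&(hsv[...,0]<=104)&(hsv[...,1]>120)&(hsv[...,2]>150)).astype(np.uint8)
n,lab,st,c=cv2.connectedComponentsWithStats(m)
l=lab[159,282];v,u=np.nonzero(lab==l);X=onplane(I,np.c_[u,v],.01);r=cv2.minAreaRect(X[:,:2].astype(np.float32)*1000);pc=cv2.PCACompute2(X[:,:2],None)[1][0]
print(st[l],r,X.mean(0),np.degrees(np.arctan2(pc[1],pc[0])))
v,u=np.mgrid[0:384,0:512];Xd=pts(I,np.c_[u.ravel(),v.ravel()],d.ravel());ok=(d.ravel()>0)&(Xd[:,0]>.45)&(Xd[:,0]<.72)&(Xd[:,1]>.37)&(Xd[:,2]>.02)
for a in np.arange(.38,.62,.03):
  s=ok&(abs(Xd[:,1]-a)<.015)
  if s.any():print(round(a,2),s.sum(),Xd[s].min(0).round(3),Xd[s].max(0).round(3))
# scene check: caps of each
Z=np.load('scene0.npz');p,d=Z['p'],Z['d'];I=robot.camera_info('scene');hsv=cv2.cvtColor(p,cv2.COLOR_RGB2HSV)
S={'purple':((118,150),(386,245)),'blue':((88,104),(239,222)),'yellow':((18,30),(304,208)),'green':((50,80),(330,284))}
T={'purple':(171,161),'blue':(201,205),'yellow':(225,148),'green':(255,182)}
for k,((lo,hi),c) in S.items():
  hm=((hsv[...,0]>=lo)&(hsv[...,0]<=hi)&(hsv[...,1]>80)&(hsv[...,2]>40))
  w=np.zeros_like(hm);w[c[1]-25:c[1]+25,c[0]-25:c[0]+25]=1
  v,u=np.nonzero(hm&w&(d>0));X=pts(I,np.c_[u,v],d[v,u]);X=X[X[:,2]>.082];print(k,'scene caps',len(X),X.mean(0).round(4))
  c=T[k];n,lab=cv2.connectedComponents(hm.astype(np.uint8));v,u=np.nonzero(lab==lab[c[1],c[0]]);X=onplane(I,np.c_[u,v],.008);print('   tray',len(u),cv2.minAreaRect(X[:,:2].astype(np.float32)*1000))
plan(.5925,.3285,.16,65.8)
E
```

```text
[261 142  40  37 696] ((632.8292846679688, -99.25505065917969), (116.7399673461914, 55.14773178100586), 51.04024124145508) [ 0.63330628 -0.09859481  0.01      ] 50.648200379021716
0.38 1 [0.602 0.372 0.053] [0.602 0.372 0.053]
0.5 1004 [0.5   0.493 0.02 ] [0.72  0.515 0.095]
0.53 860 [0.5   0.515 0.034] [0.72  0.545 0.095]
0.56 861 [0.489 0.545 0.03 ] [0.72  0.575 0.096]
0.59 809 [0.495 0.575 0.044] [0.72  0.605 0.095]
purple scene caps 140 [0.4284 0.3214 0.0847]
   tray 437 ((598.662353515625, -327.443359375), (60.92717742919922, 126.08628845214844), 10.8440580368042)
blue scene caps 122 [0.6431 0.0941 0.0847]
   tray 675 ((633.639404296875, -98.36878967285156), (133.50674438476562, 57.901153564453125), 50.745418548583984)
yellow scene caps 113 [0.4864 0.1247 0.0846]
   tray 428 ((428.7494201660156, -305.9039306640625), (141.0325164794922, 57.9212532043457), 53.997764587402344)
green scene caps 177 [0.5946 0.3316 0.0848]
   tray 544 ((456.8686828613281, -107.37494659423828), (63.272315979003906, 122.2304916381836), 13.102001190185547)
t 0.1 tcp [0.1342 0.5072 0.2261] q [ 1.17  0.34  1.52 -0.    1.28 -0.15] open 0.0917 F [-0.4 -0.4 -0.1]
dp [0.0851, -0.4888, -0.0553] turn [-80.6, -0.1, -0.1] other [99.0, -0.0, 0.0]
```

Both cameras agree to about 3 mm, and the rack (0.095 high, y>0.49) is clear. Moving above the red carrier, using the +99° turn to keep joint 6 in range.

Emit:
{"api": "move_arm", "payload": {
  "deltas": [
    {"dp": [0.0085,-0.049,-0.0055],"turn": [8.5,0,0]},
    {"dp": [0.017,-0.098,-0.011],"turn": [17,0,0]},
    {"dp": [0.025,-0.147,-0.0165],"turn": [25.5,0,0]},
    {"dp": [0.034,-0.196,-0.022],"turn": [34,0,0]},
    {"dp": [0.042,-0.245,-0.0275],"turn": [42.5,0,0]},
    {"dp": [0.05,-0.294,-0.033],"turn": [51,0,0]},
    {"dp": [0.06,-0.343,-0.0385],"turn": [59,0,0]},
    {"dp": [0.068,-0.392,-0.044],"turn": [67,0,0]},
    {"dp": [0.076,-0.44,-0.05],"turn": [75,0,0]},
    {"dp": [0.085,-0.489,-0.055],"turn": [83,0,0]}
  ],
  "hand": 0.06,
  "squeeze": 25
}}

```text
time: 1.1
tool_pos: [0.5945, 0.3281, 0.141]
tool_rot: [-2.816, 1.57, -2.958]
contact_force: [0.3, 1.0, 0.6]
opening: 0.0603
```

```bash
python3 -c "
from pl import *
plan(.593,.329,.15,65.8)"
```

```text
t 1.1 tcp [0.5945 0.3281 0.141 ] q [0.39 0.7  1.16 0.   1.28 0.53] open 0.0603 F [0.3 1.  0.6]
dp [0.01, 0.0007, -0.0016] turn [16.0, -0.0, 0.0] other [-164.0, -0.0, -0.0]
```

Emit:
{"api": "move_arm", "payload": {
  "deltas": [
    {"dp": [0.01,0.001,-0.0015],"turn": [8,0,0]},
    {"dp": [0.01,0.001,-0.0015],"turn": [16,0,0]},
    {"dp": [0.01,0.001,-0.0015],"turn": [16,0,0]},
    {"dp": [0.01,0.001,-0.0015],"turn": [16,0,0]}
  ]
}}

```text
time: 1.5
tool_pos: [0.5914, 0.3305, 0.1316]
tool_rot: [-2.461, 1.57, -2.873]
contact_force: [0.6, -0.3, -0.4]
opening: 0.0601
```

```bash
python3 -c "
from pl import *
I=robot.camera_info('wrist');p,d=robot.read_camera('wrist')
for e in(-42,42):
  a=np.radians(65.8);q=proj(I,[.593+e/1e3*np.cos(a),.329+e/1e3*np.sin(a),.058])[0];cv2.circle(p,tuple(int(i) for i in q),3,(255,0,255),1)
cv2.imwrite('pics/w1.png',p[...,::-1])
plan(.593,.329,.045,65.8)"
```

```text
t 1.55 tcp [0.5914 0.3307 0.1319] q [0.4  0.7  1.18 0.   1.26 0.81] open 0.0599 F [ 0.7 -0.7 -0.1]
dp [0.1059, -0.0009, 0.0021] turn [0.6, 0.0, -0.0] other [-179.0, 0.0, 0.0]
```

View pics/w1.png

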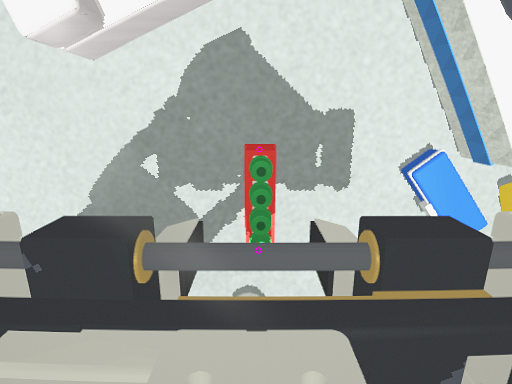

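The wrist view shows the red carrier midway between the fingers, with my projected end marks (260,150) and (258,250) on its ends. Descending.

Emit:
{"api": "move_arm", "payload": {
  "deltas": [
    {"dp": [0.03,-0.001,0.002],"turn": [0.6,0,0]},
    {"dp": [0.055,-0.001,0.002],"turn": [0.6,0,0]},
    {"dp": [0.08,-0.001,0.002],"turn": [0.6,0,0]},
    {"dp": [0.095,-0.001,0.002],"turn": [0.6,0,0]},
    {"dp": [0.106,-0.001,0.002],"turn": [0.6,0,0]},
    {"dp": [0.106,-0.001,0.002],"turn": [0.6,0,0]},
    {"dp": [0.106,-0.001,0.002],"turn": [0.6,0,0]}
  ]
}}

```text
time: 2.25
tool_pos: [0.5935, 0.3291, 0.0267]
tool_rot: [0.859, 1.569, 0.433]
contact_force: [-0.7, -0.7, 0.0]
opening: 0.06
```

Emit:
{"api": "move_arm", "payload": {
  "deltas": [
    {"dp": [0,0,0],"turn": [0,0,0]},
    {"dp": [0,0,0],"turn": [0,0,0]},
    {"dp": [0,0,0],"turn": [0,0,0]},
    {"dp": [0,0,0],"turn": [0,0,0]},
    {"dp": [0,0,0],"turn": [0,0,0]},
    {"dp": [0,0,0],"turn": [0,0,0]},
    {"dp": [0,0,0],"turn": [0,0,0]}
  ],
  "hand": 0.01
}}

```text
time: 2.95
tool_pos: [0.5932, 0.3288, 0.0259]
tool_rot: [0.81, 1.57, 0.384]
contact_force: [0.0, -0.1, 0.1]
opening: 0.0239
```

Emit:
{"api": "move_arm", "payload": {
  "deltas": [
    {"dp": [-0.008,0,0],"turn": [0,0,0]},
    {"dp": [-0.02,0,0],"turn": [0,0,0]},
    {"dp": [-0.04,0,0],"turn": [0,0,0]},
    {"dp": [-0.06,0,0],"turn": [0,0,0]},
    {"dp": [-0.08,0,0],"turn": [0,0,0]},
    {"dp": [-0.1,0,0],"turn": [0,0,0]},
    {"dp": [-0.115,0,0],"turn": [0,0,0]},
    {"dp": [-0.12,0,0],"turn": [0,0,0]},
    {"dp": [-0.12,0,0],"turn": [0,0,0]}
  ]
}}

```text
time: 3.85
tool_pos: [0.5933, 0.3289, 0.1471]
tool_rot: [0.858, 1.569, 0.431]
contact_force: [-0.2, 0.2, -0.7]
opening: 0.0238
```

```bash
python3 -c "
from pl import *
I=robot.camera_info('wrist');p,d=robot.read_camera('wrist')
cv2.imwrite('pics/w2.png',p[...,::-1])
plan(.458,-.1073,.165,103)"
```

```text
t 3.9 tcp [0.5929 0.3287 0.1459] q [0.39 0.69 1.16 0.   1.29 0.82] open 0.0239 F [-0.6  0.6 -1.9]
dp [-0.0002, -0.4527, 0.0575] turn [-37.4, 0.0, -0.0] other [143.0, -0.0, -0.0]
```

View pics/w2.png

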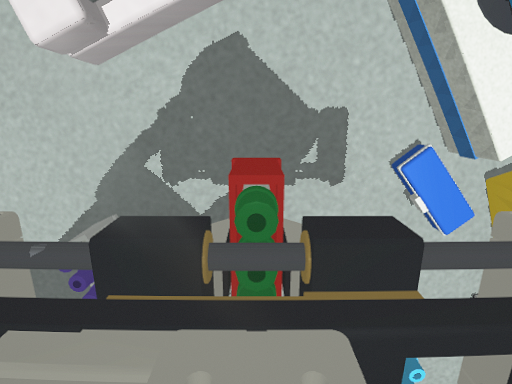

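The carrier is held straight between the pads (258,225). Carrying it to the green tray.

Emit:
{"api": "move_arm", "payload": {
  "deltas": [
    {"dp": [0,-0.008,0.001],"turn": [-0.7,0,0]},
    {"dp": [0,-0.025,0.003],"turn": [-2,0,0]},
    {"dp": [0,-0.05,0.0065],"turn": [-4,0,0]},
    {"dp": [0,-0.08,0.01],"turn": [-6.5,0,0]},
    {"dp": [0,-0.11,0.014],"turn": [-9,0,0]},
    {"dp": [0,-0.14,0.018],"turn": [-11.5,0,0]},
    {"dp": [0,-0.17,0.0215],"turn": [-14,0,0]},
    {"dp": [0,-0.2,0.0255],"turn": [-16.5,0,0]},
    {"dp": [0,-0.225,0.0285],"turn": [-18.5,0,0]},
    {"dp": [0,-0.245,0.031],"turn": [-20,0,0]}
  ]
}}

```text
time: 4.9
tool_pos: [0.5184, 0.0911, 0.1449]
tool_rot: [-2.928, 1.569, -3.004]
contact_force: [0.5, 0.5, -0.7]
opening: 0.0242
```

```bash
python3 -c "
from pl import *
plan(.458,-.1073,.165,103)"
```

```text
t 4.9 tcp [0.5184 0.0911 0.1449] q [ 0.03  0.43  1.64 -0.    1.08  0.1 ] open 0.0242 F [ 0.5  0.5 -0.7]
dp [-0.0009, -0.2024, -0.0452] turn [-17.4, -0.1, 0.0] other [163.0, 0.0, 0.0]
```

Emit:
{"api": "move_arm", "payload": {
  "deltas": [
    {"dp": [0,-0.025,-0.0055],"turn": [-2.2,0,0]},
    {"dp": [0,-0.055,-0.0125],"turn": [-4.7,0,0]},
    {"dp": [0,-0.085,-0.019],"turn": [-7.3,0,0]},
    {"dp": [0,-0.115,-0.0255],"turn": [-10,0,0]},
    {"dp": [0,-0.145,-0.0325],"turn": [-12.5,0,0]},
    {"dp": [0,-0.17,-0.038],"turn": [-14.6,0,0]},
    {"dp": [0,-0.19,-0.0425],"turn": [-16.3,0,0]},
    {"dp": [0,-0.2,-0.0445],"turn": [-17.2,0,0]},
    {"dp": [0,-0.2025,-0.045],"turn": [-17.4,0,0]},
    {"dp": [0,-0.2025,-0.045],"turn": [-17.4,0,0]}
  ]
}}

```text
time: 5.9
tool_pos: [0.4588, -0.1057, 0.1453]
tool_rot: [2.345, 1.57, 2.57]
contact_force: [-0.2, -0.1, -2.1]
opening: 0.0235
```

```bash
python3 -c "
from pl import *
plan(.458,-.1073,.051,103)"
```

```text
t 5.9 tcp [ 0.4588 -0.1057  0.1453] q [-0.39  0.33  1.79  0.    1.02 -0.62] open 0.0235 F [-0.2 -0.1 -2.1]
dp [0.1133, -0.0015, -0.0011] turn [-0.1, -0.0, -0.0] other [180.0, -0.0, 0.0]
```

Emit:
{"api": "move_arm", "payload": {
  "deltas": [
    {"dp": [0.01,-0.0015,-0.001],"turn": [0,0,0]},
    {"dp": [0.03,-0.0015,-0.001],"turn": [0,0,0]},
    {"dp": [0.05,-0.0015,-0.001],"turn": [0,0,0]},
    {"dp": [0.07,-0.0015,-0.001],"turn": [0,0,0]},
    {"dp": [0.085,-0.0015,-0.001],"turn": [0,0,0]},
    {"dp": [0.097,-0.0015,-0.001],"turn": [0,0,0]},
    {"dp": [0.105,-0.0015,-0.001],"turn": [0,0,0]},
    {"dp": [0.11,-0.0015,-0.001],"turn": [0,0,0]},
    {"dp": [0.113,-0.0015,-0.001],"turn": [0,0,0]},
    {"dp": [0.113,-0.0015,-0.001],"turn": [0,0,0]}
  ]
}}

```text
time: 6.9
tool_pos: [0.4588, -0.1071, 0.0326]
tool_rot: [1.513, 1.571, 1.74]
contact_force: [0.1, -0.0, -1.3]
opening: 0.0237
```

Emit:
{"api": "move_arm", "payload": {
  "deltas": [
    {"dp": [0.0005,0,0],"turn": [0,0,0]},
    {"dp": [0.001,0,0],"turn": [0,0,0]},
    {"dp": [0.0015,0,0],"turn": [0,0,0]},
    {"dp": [0.002,0,0],"turn": [0,0,0]},
    {"dp": [0.002,0,0],"turn": [0,0,0]}
  ]
}}

```text
time: 7.4
tool_pos: [0.4588, -0.1073, 0.0307]
tool_rot: [0.198, 1.571, 0.424]
contact_force: [0.5, 0.2, -1.3]
opening: 0.0234
```

```bash
python3 -c "
from pl import *
plan(.458,-.1073,.051,103)
p,d=robot.read_camera('scene')
cv2.imwrite('pics/s3.png',cv2.resize(p[100:260,150:350,::-1],(800,640))[:600])"
```

```text
t 7.4 tcp [ 0.4588 -0.1073  0.0307] q [-0.39  0.51  1.9   0.    0.72 -0.62] open 0.0234 F [ 0.5  0.2 -1.3]
dp [-0.0013, 0.0001, -0.0008] turn [-0.0, 0.0, -0.0] other [180.0, -0.0, -0.0]
```

View pics/s3.png

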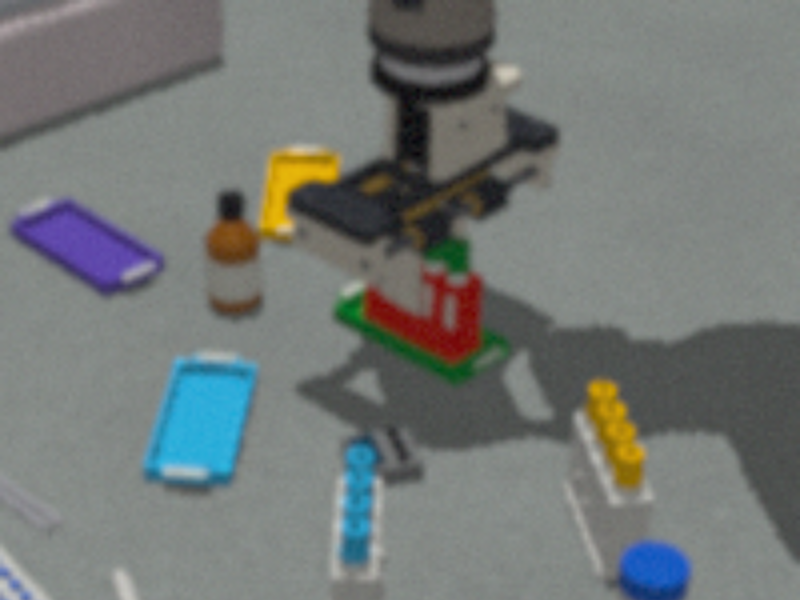

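The red carrier is inside the green rim, about 1 mm up, with the force still showing its weight. Lowering slightly until it touches, then releasing.

Emit:
{"api": "move_arm", "payload": {
  "deltas": [
    {"dp": [0.0005,0,0],"turn": [0,0,0]},
    {"dp": [0.001,0,0],"turn": [0,0,0]},
    {"dp": [0.001,0,0],"turn": [0,0,0]}
  ]
}}

```text
time: 7.75
tool_pos: [0.4588, -0.1072, 0.0298]
tool_rot: [0.372, 1.571, 0.599]
contact_force: [-0.4, 0.9, 1.1]
opening: 0.024
```

Emit:
{"api": "move_arm", "payload": {
  "deltas": [
    {"dp": [0,0,0],"turn": [0,0,0]},
    {"dp": [0,0,0],"turn": [0,0,0]},
    {"dp": [0,0,0],"turn": [0,0,0]},
    {"dp": [0,0,0],"turn": [0,0,0]},
    {"dp": [0,0,0],"turn": [0,0,0]},
    {"dp": [0,0,0],"turn": [0,0,0]}
  ],
  "hand": 0.056
}}

```text
time: 8.35
tool_pos: [0.4588, -0.1072, 0.0297]
tool_rot: [1.327, 1.571, 1.553]
contact_force: [0.2, 0.1, 0.6]
opening: 0.056
```

Emit:
{"api": "move_arm", "payload": {
  "deltas": [
    {"dp": [-0.01,0,0],"turn": [0,0,0]},
    {"dp": [-0.03,0,0],"turn": [0,0,0]},
    {"dp": [-0.06,0,0],"turn": [0,0,0]},
    {"dp": [-0.09,0,0],"turn": [0,0,0]},
    {"dp": [-0.115,0,0],"turn": [0,0,0]},
    {"dp": [-0.115,0,0],"turn": [0,0,0]}
  ]
}}

```text
time: 8.95
tool_pos: [0.4607, -0.108, 0.1486]
tool_rot: [-0.608, 1.563, -0.381]
contact_force: [-0.2, 0.3, -0.1]
opening: 0.0562
```

```bash
python3 -c "
from pl import *
I=robot.camera_info('wrist');p,d=robot.read_camera('wrist')
cv2.imwrite('pics/w3.png',p[...,::-1])
plan(.4845,.1215,.15,65.5)"
```

```text
t 9.0 tcp [ 0.4597 -0.1076  0.1467] q [-0.39  0.33  1.79  0.    1.02 -0.62] open 0.056 F [-0.5 -0.7 -0.7]
dp [0.0154, 0.2177, 0.0756] turn [37.5, 0.2, 0.1] other [-143.0, -0.0, 0.0]
```

View pics/w3.png

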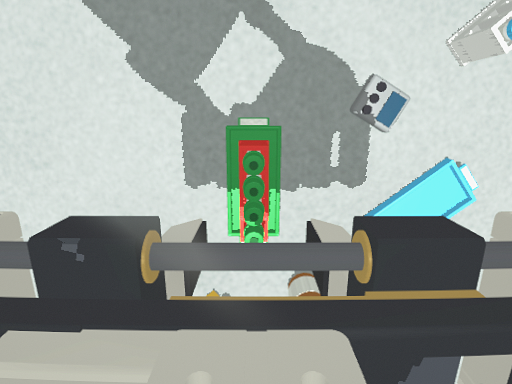

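The red carrier stands released in the green tray: caps line (253,160–240) centred in the tray. Next, yellow.

Emit:
{"api": "move_arm", "payload": {
  "deltas": [
    {"dp": [0.001,0.03,0.01],"turn": [5,0.2,0.1]},
    {"dp": [0.004,0.065,0.022],"turn": [11,0.2,0.1]},
    {"dp": [0.007,0.1,0.035],"turn": [17,0.2,0.1]},
    {"dp": [0.01,0.14,0.049],"turn": [24,0.2,0.1]},
    {"dp": [0.013,0.175,0.061],"turn": [30,0.2,0.1]},
    {"dp": [0.015,0.2,0.07],"turn": [35,0.2,0.1]},
    {"dp": [0.0155,0.2175,0.0755],"turn": [37.5,0.2,0.1]},
    {"dp": [0.0155,0.2175,0.0755],"turn": [37.5,0.2,0.1]},
    {"dp": [0.0155,0.2175,0.0755],"turn": [37.5,0.2,0.1]}
  ]
}}

```text
time: 9.9
tool_pos: [0.4828, 0.1215, 0.1284]
tool_rot: [-3.03, 1.565, 2.828]
contact_force: [-0.9, -0.8, 0.5]
opening: 0.0559
```

```bash
cat > look.py <<'E'
import sys
from pl import *
x,y,a,z,name,lo,hi=float(sys.argv[1]),float(sys.argv[2]),float(sys.argv[3]),float(sys.argv[4]),sys.argv[5],int(sys.argv[6]),int(sys.argv[7])
I=robot.camera_info('wrist');p,d=robot.read_camera('wrist');raw=p.copy()
hsv=cv2.cvtColor(raw,cv2.COLOR_RGB2HSV);m=(hsv[...,0]>=lo)&(hsv[...,0]<=hi)&(hsv[...,1]>80)&(d>0);v,u=np.nonzero(m)
X=pts(I,np.c_[u,v],d[v,u]);s=(X[:,2]>.076)&(X[:,2]<.092)&(np.hypot(X[:,0]-x,X[:,1]-y)<.06);X=X[s]
if len(X)>20:
  pc=cv2.PCACompute2(X[:,:2],None)[1][0]; r=cv2.minAreaRect(X[:,:2].astype(np.float32)*1000)
  print('caps',len(X),X.mean(0).round(4),'rect',np.round(r[0],1),np.round(r[1],1),'ang',np.degrees(np.arctan2(pc[1],pc[0])).round(1)%180)
for e in(-42,42):
  t=np.radians(a);q=proj(I,[x+e/1e3*np.cos(t),y+e/1e3*np.sin(t),.058])[0];cv2.circle(p,tuple(int(i) for i in q),3,(255,0,255),1)
cv2.imwrite(f'pics/{name}.png',p[...,::-1])
plan(x,y,z,a)
E
python3 look.py .4845 .1215 65.5 .045 w4 18 30
```

```text
caps 1259 [0.4891 0.1287 0.083 ] rect [487.6 125.6] [62.9 14.9] ang 65.3
t 9.95 tcp [0.483  0.121  0.1286] q [0.09 0.4  1.73 0.   1.01 0.52] open 0.056 F [-0.6  0.  -0.2]
dp [0.1026, 0.0011, 0.0017] turn [0.0, -0.3, 0.0] other [-180.0, -0.0, -0.0]
```

View pics/w4.png

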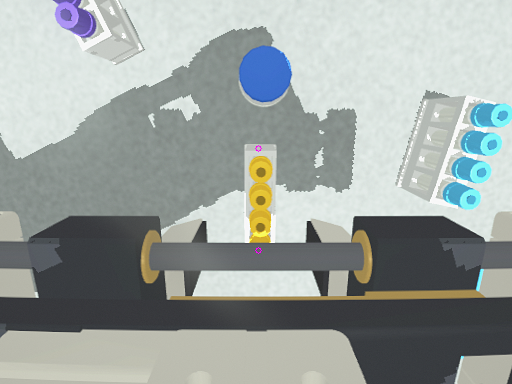

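Yellow is centred between the fingers, with my marks on its ends (258,149) and (258,250); the jar is clear at (265,75). Descending and gripping.

Emit:
{"api": "move_arm", "payload": {
  "deltas": [
    {"dp": [0.03,0.001,0.002],"turn": [0,-0.3,0]},
    {"dp": [0.055,0.001,0.002],"turn": [0,-0.3,0]},
    {"dp": [0.08,0.001,0.002],"turn": [0,-0.3,0]},
    {"dp": [0.095,0.001,0.002],"turn": [0,-0.3,0]},
    {"dp": [0.1025,0.001,0.002],"turn": [0,-0.3,0]},
    {"dp": [0.1025,0.001,0.002],"turn": [0,-0.3,0]},
    {"dp": [0.1025,0.001,0.002],"turn": [0,-0.3,0]}
  ]
}}

```text
time: 10.65
tool_pos: [0.4859, 0.1215, 0.0273]
tool_rot: [0.435, 1.568, 0.006]
contact_force: [0.1, 0.2, -0.0]
opening: 0.056
```

Emit:
{"api": "move_arm", "payload": {
  "deltas": [
    {"dp": [0,0,0],"turn": [0,0,0]},
    {"dp": [0,0,0],"turn": [0,0,0]},
    {"dp": [0,0,0],"turn": [0,0,0]},
    {"dp": [0,0,0],"turn": [0,0,0]},
    {"dp": [0,0,0],"turn": [0,0,0]},
    {"dp": [0,0,0],"turn": [0,0,0]},
    {"dp": [0,0,0],"turn": [0,0,0]}
  ],
  "hand": 0.01
}}

```text
time: 11.35
tool_pos: [0.4856, 0.122, 0.0269]
tool_rot: [0.439, 1.569, 0.011]
contact_force: [-0.0, 0.2, 2.3]
opening: 0.0237
```

Emit:
{"api": "move_arm", "payload": {
  "deltas": [
    {"dp": [-0.008,0,0],"turn": [0,0,0]},
    {"dp": [-0.02,0,0],"turn": [0,0,0]},
    {"dp": [-0.04,0,0],"turn": [0,0,0]},
    {"dp": [-0.06,0,0],"turn": [0,0,0]},
    {"dp": [-0.08,0,0],"turn": [0,0,0]},
    {"dp": [-0.1,0,0],"turn": [0,0,0]},
    {"dp": [-0.115,0,0],"turn": [0,0,0]},
    {"dp": [-0.12,0,0],"turn": [0,0,0]},
    {"dp": [-0.12,0,0],"turn": [0,0,0]}
  ]
}}

```text
time: 12.25
tool_pos: [0.4855, 0.122, 0.1477]
tool_rot: [0.466, 1.567, 0.038]
contact_force: [-0.1, -0.6, -2.2]
opening: 0.0238
```

```bash
python3 -c "
from pl import *
plan(.4293,-.3053,.165,54)"
```

```text
t 12.25 tcp [0.4855 0.122  0.1477] q [ 0.09  0.38  1.71 -0.    1.05  0.52] open 0.0238 F [-0.1 -0.6 -2.2]
dp [0.0014, -0.4121, 0.1263] turn [11.5, 0.2, -0.1] other [-169.0, 0.0, 0.0]
```

Emit:
{"api": "move_arm", "payload": {
  "deltas": [
    {"dp": [0,-0.008,0.0025],"turn": [0.2,0.2,0]},
    {"dp": [0,-0.025,0.0075],"turn": [0.7,0.2,0]},
    {"dp": [0,-0.05,0.015],"turn": [1.4,0.2,0]},
    {"dp": [0,-0.08,0.0245],"turn": [2.2,0.2,0]},
    {"dp": [0,-0.11,0.0335],"turn": [3,0.2,0]},
    {"dp": [0,-0.14,0.043],"turn": [4,0.2,0]},
    {"dp": [0,-0.17,0.052],"turn": [4.8,0.2,0]},
    {"dp": [0,-0.2,0.0615],"turn": [5.6,0.2,0]},
    {"dp": [0,-0.225,0.069],"turn": [6.3,0.2,0]},
    {"dp": [0,-0.24,0.0735],"turn": [6.7,0.2,0]}
  ]
}}

```text
time: 13.25
tool_pos: [0.4513, -0.129, 0.1457]
tool_rot: [-3.129, 1.567, 2.607]
contact_force: [-0.1, 0.4, -1.7]
opening: 0.0237
```

```bash
python3 -c "
from pl import *
plan(.4293,-.3053,.165,54)"
```

```text
t 13.25 tcp [ 0.4513 -0.129   0.1457] q [-0.44  0.33  1.79  0.    1.03  0.1 ] open 0.0237 F [-0.1  0.4 -1.7]
dp [-0.0006, -0.162, 0.073] turn [4.6, -0.2, 0.0] other [-175.0, -0.0, -0.0]
```

Emit:
{"api": "move_arm", "payload": {
  "deltas": [
    {"dp": [0,-0.02,0.009],"turn": [0.6,0,0]},
    {"dp": [0,-0.045,0.02],"turn": [1.3,0,0]},
    {"dp": [0,-0.07,0.0315],"turn": [2,0,0]},
    {"dp": [0,-0.095,0.043],"turn": [2.7,0,0]},
    {"dp": [0,-0.12,0.054],"turn": [3.4,0,0]},
    {"dp": [0,-0.14,0.063],"turn": [4,0,0]},
    {"dp": [0,-0.155,0.07],"turn": [4.4,0,0]},
    {"dp": [0,-0.162,0.073],"turn": [4.6,0,0]},
    {"dp": [0,-0.162,0.073],"turn": [4.6,0,0]},
    {"dp": [0,-0.162,0.073],"turn": [4.6,0,0]}
  ]
}}

```text
time: 14.25
tool_pos: [0.4308, -0.3025, 0.1461]
tool_rot: [2.881, 1.567, 2.256]
contact_force: [0.5, 0.5, -1.4]
opening: 0.024
```

```bash
python3 -c "
from pl import *
p,d=robot.read_camera('wrist');cv2.imwrite('pics/w5.png',p[...,::-1])
plan(.4293,-.3053,.051,54)"
```

```text
t 14.3 tcp [ 0.4309 -0.3023  0.1463] q [-0.76  0.43  1.64  0.    1.08 -0.13] open 0.0239 F [-0.2 -0.  -2.4]
dp [0.1143, -0.0034, 0.0008] turn [0.2, -0.2, -0.0] other [-180.0, 0.0, -0.0]
```

View pics/w5.png

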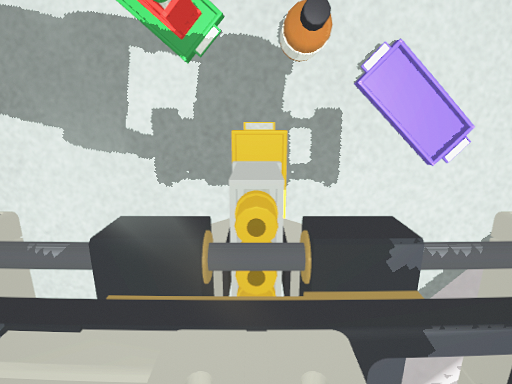

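Yellow is aligned over its tray (tray centreline at column 260, carrier at 257). Lowering it.

Emit:
{"api": "move_arm", "payload": {
  "deltas": [
    {"dp": [0.01,-0.0035,0.001],"turn": [0.2,-0.2,0]},
    {"dp": [0.03,-0.0035,0.001],"turn": [0.2,-0.2,0]},
    {"dp": [0.05,-0.0035,0.001],"turn": [0.2,-0.2,0]},
    {"dp": [0.07,-0.0035,0.001],"turn": [0.2,-0.2,0]},
    {"dp": [0.085,-0.0035,0.001],"turn": [0.2,-0.2,0]},
    {"dp": [0.097,-0.0035,0.001],"turn": [0.2,-0.2,0]},
    {"dp": [0.105,-0.0035,0.001],"turn": [0.2,-0.2,0]},
    {"dp": [0.11,-0.0035,0.001],"turn": [0.2,-0.2,0]},
    {"dp": [0.113,-0.0035,0.001],"turn": [0.2,-0.2,0]},
    {"dp": [0.113,-0.0035,0.001],"turn": [0.2,-0.2,0]}
  ]
}}

```text
time: 15.3
tool_pos: [0.4296, -0.3066, 0.0335]
tool_rot: [0.226, 1.569, -0.403]
contact_force: [-0.0, -0.0, -1.4]
opening: 0.024
```

Emit:
{"api": "move_arm", "payload": {
  "deltas": [
    {"dp": [0.0005,0,0],"turn": [0,0,0]},
    {"dp": [0.001,0,0],"turn": [0,0,0]},
    {"dp": [0.0015,0,0],"turn": [0,0,0]},
    {"dp": [0.002,0,0],"turn": [0,0,0]},
    {"dp": [0.002,0,0],"turn": [0,0,0]}
  ]
}}

```text
time: 15.8
tool_pos: [0.4295, -0.3065, 0.0315]
tool_rot: [0.246, 1.569, -0.383]
contact_force: [-0.6, -0.7, -1.6]
opening: 0.0235
```

Emit:
{"api": "move_arm", "payload": {
  "deltas": [
    {"dp": [0.0005,0,0],"turn": [0,0,0]},
    {"dp": [0.001,0,0],"turn": [0,0,0]},
    {"dp": [0.001,0,0],"turn": [0,0,0]}
  ]
}}

```text
time: 16.1
tool_pos: [0.4295, -0.3066, 0.0309]
tool_rot: [0.213, 1.569, -0.416]
contact_force: [-0.3, 1.4, 4.7]
opening: 0.0239
```

Contact (force +4.7 N upward). Releasing and backing off.

Emit:
{"api": "move_arm", "payload": {
  "deltas": [
    {"dp": [0,0,0],"turn": [0,0,0]},
    {"dp": [0,0,0],"turn": [0,0,0]},
    {"dp": [0,0,0],"turn": [0,0,0]},
    {"dp": [0,0,0],"turn": [0,0,0]},
    {"dp": [0,0,0],"turn": [0,0,0]},
    {"dp": [0,0,0],"turn": [0,0,0]}
  ],
  "hand": 0.056
}}

```text
time: 16.7
tool_pos: [0.4295, -0.3065, 0.0304]
tool_rot: [0.308, 1.569, -0.321]
contact_force: [0.3, 0.1, -0.3]
opening: 0.0556
```

Emit:
{"api": "move_arm", "payload": {
  "deltas": [
    {"dp": [-0.01,0,0],"turn": [0,0,0]},
    {"dp": [-0.03,0,0],"turn": [0,0,0]},
    {"dp": [-0.06,0,0],"turn": [0,0,0]},
    {"dp": [-0.09,0,0],"turn": [0,0,0]},
    {"dp": [-0.115,0,0],"turn": [0,0,0]},
    {"dp": [-0.115,0,0],"turn": [0,0,0]}
  ]
}}

```text
time: 17.3
tool_pos: [0.4309, -0.308, 0.1497]
tool_rot: [-0.071, 1.562, -0.7]
contact_force: [0.1, 0.3, 0.0]
opening: 0.0558
```

```bash
python3 -c "
from pl import *
p,d=robot.read_camera('wrist');cv2.imwrite('pics/w6.png',p[...,::-1])
plan(.6425,.0928,.15,53.7)"
```

```text
t 17.35 tcp [ 0.4301 -0.3072  0.1476] q [-0.77  0.42  1.64  0.    1.08 -0.14] open 0.0559 F [-0.4  0.5 -0.1]
dp [0.0161, 0.4484, -0.0636] turn [0.3, 0.3, 0.0] other [-180.0, -0.0, 1.0]
```

View pics/w6.png

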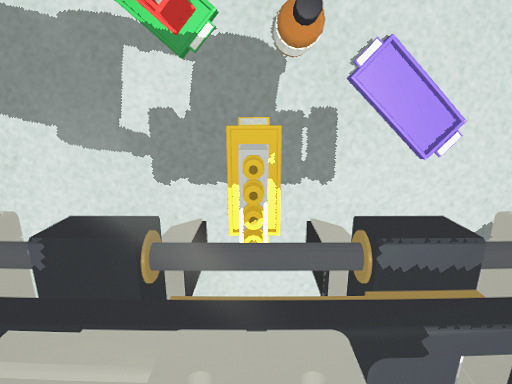

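Yellow stands centred in its tray (caps at column 253). Next, blue.

Emit:
{"api": "move_arm", "payload": {
  "deltas": [
    {"dp": [0,0.04,-0.0055],"turn": [0,0.3,0]},
    {"dp": [0.001,0.085,-0.012],"turn": [0,0.3,0]},
    {"dp": [0.002,0.13,-0.0185],"turn": [0,0.3,0]},
    {"dp": [0.003,0.18,-0.0255],"turn": [0,0.3,0]},
    {"dp": [0.004,0.23,-0.0325],"turn": [0,0.3,0]},
    {"dp": [0.006,0.28,-0.0395],"turn": [0,0.3,0]},
    {"dp": [0.008,0.33,-0.047],"turn": [0,0.3,0]},
    {"dp": [0.01,0.375,-0.053],"turn": [0,0.3,0]},
    {"dp": [0.013,0.415,-0.059],"turn": [0,0.3,0]},
    {"dp": [0.016,0.4485,-0.0635],"turn": [0,0.3,0]}
  ]
}}

```text
time: 18.35
tool_pos: [0.6417, 0.0961, 0.1279]
tool_rot: [-2.994, 1.565, 2.661]
contact_force: [0.7, 0.3, 0.2]
opening: 0.0558
```

```bash
python3 look.py .6425 .0928 53.7 .15 w7 88 104
```

```text
caps 1233 [0.65   0.1002 0.083 ] rect [647.9  97.4] [61.  15.1] ang 53.8
t 18.4 tcp [0.643  0.1002 0.1272] q [0.03 0.66 1.28 0.01 1.21 0.66] open 0.056 F [-0.6  2.4  0.6]
dp [-0.0038, -0.0063, 0.0039] turn [0.5, -0.4, -0.1] other [-180.0, 0.0, -1.0]
```

View pics/w7.png

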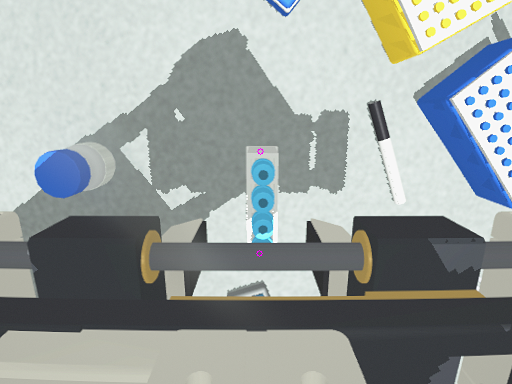

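Blue is between the fingers (262,150–245), but the arm was still settling; I hold briefly and re-read.

Emit:
{"api": "move_arm", "payload": {
  "deltas": [
    {"dp": [0,0,0],"turn": [0,0,0]},
    {"dp": [0,0,0],"turn": [0,0,0]},
    {"dp": [0,0,0],"turn": [0,0,0]}
  ]
}}

```text
time: 18.7
tool_pos: [0.6412, 0.0923, 0.1292]
tool_rot: [-3.034, 1.566, 2.619]
contact_force: [0.0, 0.3, -0.5]
opening: 0.0558
```

```bash
python3 look.py .6425 .0928 53.7 .045 w8 88 104
```

```text
caps 1290 [0.6488 0.0984 0.083 ] rect [647.   96.2] [64.1 15.2] ang 54.0
t 18.75 tcp [0.6414 0.0923 0.1295] q [0.02 0.65 1.28 0.   1.21 0.65] open 0.0561 F [ 1.1 -0.4  0.3]
dp [0.1035, 0.0011, 0.001] turn [0.2, -0.2, 0.0] other [-180.0, -0.0, -0.0]
```

View pics/w8.png

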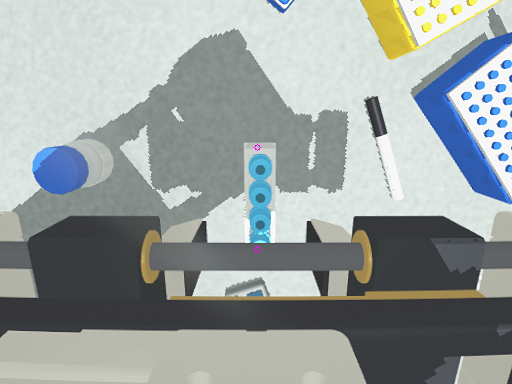

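Centred (260,145–250). Descending and gripping.

Emit:
{"api": "move_arm", "payload": {
  "deltas": [
    {"dp": [0.03,0.001,0.001],"turn": [0.2,-0.2,0]},
    {"dp": [0.055,0.001,0.001],"turn": [0.2,-0.2,0]},
    {"dp": [0.08,0.001,0.001],"turn": [0.2,-0.2,0]},
    {"dp": [0.095,0.001,0.001],"turn": [0.2,-0.2,0]},
    {"dp": [0.1035,0.001,0.001],"turn": [0.2,-0.2,0]},
    {"dp": [0.1035,0.001,0.001],"turn": [0.2,-0.2,0]},
    {"dp": [0.1035,0.001,0.001],"turn": [0.2,-0.2,0]}
  ]
}}

```text
time: 19.45
tool_pos: [0.6436, 0.0939, 0.0271]
tool_rot: [1.002, 1.569, 0.369]
contact_force: [0.3, -0.2, -0.1]
opening: 0.0562
```

Emit:
{"api": "move_arm", "payload": {
  "deltas": [
    {"dp": [0,0,0],"turn": [0,0,0]},
    {"dp": [0,0,0],"turn": [0,0,0]},
    {"dp": [0,0,0],"turn": [0,0,0]},
    {"dp": [0,0,0],"turn": [0,0,0]},
    {"dp": [0,0,0],"turn": [0,0,0]},
    {"dp": [0,0,0],"turn": [0,0,0]},
    {"dp": [0,0,0],"turn": [0,0,0]}
  ],
  "hand": 0.01
}}

```text
time: 20.15
tool_pos: [0.6432, 0.094, 0.0263]
tool_rot: [1.366, 1.57, 0.733]
contact_force: [0.5, 0.1, 1.6]
opening: 0.0236
```

Emit:
{"api": "move_arm", "payload": {
  "deltas": [
    {"dp": [-0.008,0,0],"turn": [0,0,0]},
    {"dp": [-0.02,0,0],"turn": [0,0,0]},
    {"dp": [-0.04,0,0],"turn": [0,0,0]},
    {"dp": [-0.06,0,0],"turn": [0,0,0]},
    {"dp": [-0.08,0,0],"turn": [0,0,0]},
    {"dp": [-0.1,0,0],"turn": [0,0,0]},
    {"dp": [-0.115,0,0],"turn": [0,0,0]},
    {"dp": [-0.12,0,0],"turn": [0,0,0]},
    {"dp": [-0.12,0,0],"turn": [0,0,0]}
  ]
}}

```text
time: 21.05
tool_pos: [0.6432, 0.0941, 0.1473]
tool_rot: [0.984, 1.569, 0.352]
contact_force: [0.5, -0.1, -0.8]
opening: 0.024
```

```bash
python3 -c "
from pl import *
plan(.633,-.0988,.165,50.8)"
```

```text
t 21.05 tcp [0.6432 0.0941 0.1473] q [0.03 0.63 1.26 0.   1.24 0.66] open 0.024 F [ 0.5 -0.1 -0.8]
dp [0.0011, -0.1616, 0.1057] turn [3.0, 0.1, -0.1] other [-177.0, 0.0, 0.0]
```

Emit:
{"api": "move_arm", "payload": {
  "deltas": [
    {"dp": [0,-0.008,0.005],"turn": [0.2,0,0]},
    {"dp": [0,-0.025,0.0165],"turn": [0.5,0,0]},
    {"dp": [0,-0.047,0.031],"turn": [0.9,0,0]},
    {"dp": [0,-0.072,0.047],"turn": [1.3,0,0]},
    {"dp": [0,-0.097,0.0635],"turn": [1.8,0,0]},
    {"dp": [0,-0.12,0.0785],"turn": [2.2,0,0]},
    {"dp": [0,-0.14,0.0915],"turn": [2.6,0,0]},
    {"dp": [0,-0.154,0.1005],"turn": [2.9,0,0]},
    {"dp": [0,-0.1615,0.1055],"turn": [3,0,0]},
    {"dp": [0,-0.1615,0.1055],"turn": [3,0,0]}
  ]
}}

```text
time: 22.05
tool_pos: [0.6323, -0.0996, 0.1454]
tool_rot: [3.11, 1.57, 2.424]
contact_force: [-0.3, 0.3, -1.2]
opening: 0.0239
```

Emit:
{"api": "move_arm", "payload": {
  "deltas": [
    {"dp": [0,0,0],"turn": [0,0,0]},
    {"dp": [0,0,0],"turn": [0,0,0]}
  ]
}}

```text
time: 22.25
tool_pos: [0.6326, -0.0975, 0.1459]
tool_rot: [2.549, 1.57, 1.866]
contact_force: [-0.3, 0.1, -1.4]
opening: 0.0238
```

```bash
python3 -c "
from pl import *
p,d=robot.read_camera('wrist');cv2.imwrite('pics/w9.png',p[...,::-1])
plan(.633,-.0988,.051,50.8)"
```

```text
t 22.3 tcp [ 0.6327 -0.0974  0.1459] q [-0.27  0.62  1.29  0.    1.23  0.41] open 0.0242 F [ 0.1  0.7 -1. ]
dp [0.1139, -0.0009, 0.0012] turn [0.1, -0.0, -0.0] other [-180.0, 0.0, -0.0]
```

View pics/w9.png

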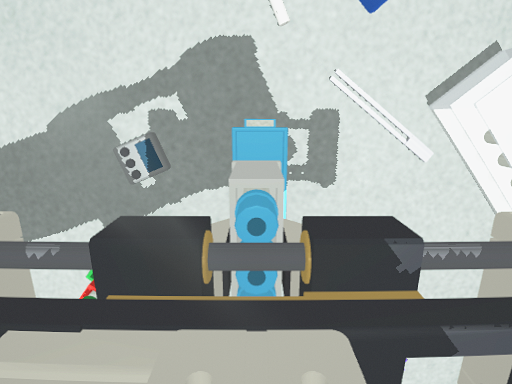

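Aligned over the cyan tray (column 260 against carrier 257). Lowering.

Emit:
{"api": "move_arm", "payload": {
  "deltas": [
    {"dp": [0.01,-0.001,0.001],"turn": [0,0,0]},
    {"dp": [0.03,-0.001,0.001],"turn": [0,0,0]},
    {"dp": [0.05,-0.001,0.001],"turn": [0,0,0]},
    {"dp": [0.07,-0.001,0.001],"turn": [0,0,0]},
    {"dp": [0.085,-0.001,0.001],"turn": [0,0,0]},
    {"dp": [0.097,-0.001,0.001],"turn": [0,0,0]},
    {"dp": [0.105,-0.001,0.001],"turn": [0,0,0]},
    {"dp": [0.11,-0.001,0.001],"turn": [0,0,0]},
    {"dp": [0.113,-0.001,0.001],"turn": [0,0,0]},
    {"dp": [0.113,-0.001,0.001],"turn": [0,0,0]}
  ]
}}

```text
time: 23.3
tool_pos: [0.6328, -0.1, 0.033]
tool_rot: [2.037, 1.57, 1.352]
contact_force: [-0.3, -0.4, -0.4]
opening: 0.0236
```

Emit:
{"api": "move_arm", "payload": {
  "deltas": [
    {"dp": [0.0005,0,0],"turn": [0,0,0]},
    {"dp": [0.001,0,0],"turn": [0,0,0]},
    {"dp": [0.0015,0,0],"turn": [0,0,0]},
    {"dp": [0.002,0,0],"turn": [0,0,0]},
    {"dp": [0.002,0,0],"turn": [0,0,0]}
  ]
}}

```text
time: 23.8
tool_pos: [0.6327, -0.1, 0.0309]
tool_rot: [2.419, 1.57, 1.734]
contact_force: [0.0, 0.1, -0.9]
opening: 0.0242
```

Emit:
{"api": "move_arm", "payload": {
  "deltas": [
    {"dp": [0.0005,0,0],"turn": [0,0,0]},
    {"dp": [0.001,0,0],"turn": [0,0,0]},
    {"dp": [0.001,0,0],"turn": [0,0,0]}
  ]
}}

```text
time: 24.1
tool_pos: [0.6328, -0.1, 0.0303]
tool_rot: [2.041, 1.57, 1.356]
contact_force: [-0.7, -0.2, 3.2]
opening: 0.0239
```

Contact. Releasing and retreating.

Emit:
{"api": "move_arm", "payload": {
  "deltas": [
    {"dp": [0,0,0],"turn": [0,0,0]},
    {"dp": [0,0,0],"turn": [0,0,0]},
    {"dp": [0,0,0],"turn": [0,0,0]},
    {"dp": [0,0,0],"turn": [0,0,0]},
    {"dp": [0,0,0],"turn": [0,0,0]},
    {"dp": [0,0,0],"turn": [0,0,0]}
  ],
  "hand": 0.056
}}

```text
time: 24.7
tool_pos: [0.6327, -0.1, 0.0299]
tool_rot: [2.514, 1.57, 1.83]
contact_force: [-0.2, -0.1, -0.1]
opening: 0.056
```

Emit:
{"api": "move_arm", "payload": {
  "deltas": [
    {"dp": [-0.01,0,0],"turn": [0,0,0]},
    {"dp": [-0.03,0,0],"turn": [0,0,0]},
    {"dp": [-0.06,0,0],"turn": [0,0,0]},
    {"dp": [-0.09,0,0],"turn": [0,0,0]},
    {"dp": [-0.115,0,0],"turn": [0,0,0]},
    {"dp": [-0.115,0,0],"turn": [0,0,0]},
    {"dp": [-0.115,0,0],"turn": [0,0,0]}
  ]
}}

```text
time: 25.4
tool_pos: [0.6329, -0.1001, 0.1459]
tool_rot: [0.781, 1.569, 0.097]
contact_force: [0.8, 0.1, -0.4]
opening: 0.0562
```

```bash
python3 -c "
from pl import *
p,d=robot.read_camera('wrist');cv2.imwrite('pics/w10.png',p[...,::-1])
plan(.428,.319,.15,90.7)"
```

```text
t 25.45 tcp [ 0.6323 -0.0999  0.1446] q [-0.28  0.62  1.3   0.    1.23  0.41] open 0.0562 F [-0.4 -0.4 -0.2]
dp [0.0141, 0.1953, -0.4232] turn [-39.9, -0.1, -0.0] other [140.0, -0.0, 0.0]
```

View pics/w10.png

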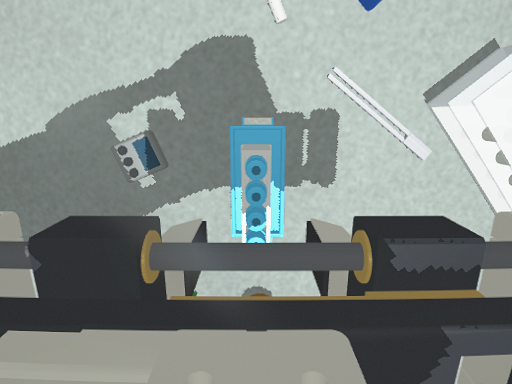

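Blue is centred in its tray. Next, purple.

Emit:
{"api": "move_arm", "payload": {
  "deltas": [
    {"dp": [0,0.015,-0.0325],"turn": [-3,0,0]},
    {"dp": [0.001,0.033,-0.0715],"turn": [-7,0,0]},
    {"dp": [0.002,0.053,-0.115],"turn": [-11,0,0]},
    {"dp": [0.004,0.073,-0.158],"turn": [-15,0,0]},
    {"dp": [0.005,0.093,-0.2015],"turn": [-19,0,0]},
    {"dp": [0.007,0.113,-0.245],"turn": [-23,0,0]},
    {"dp": [0.008,0.133,-0.288],"turn": [-27,0,0]},
    {"dp": [0.01,0.153,-0.3315],"turn": [-31,0,0]},
    {"dp": [0.012,0.17,-0.3685],"turn": [-35,0,0]},
    {"dp": [0.014,0.184,-0.3985],"turn": [-38,0,0]}
  ]
}}

```text
time: 26.45
tool_pos: [0.4382, 0.2961, 0.1299]
tool_rot: [-2.964, 1.568, -2.981]
contact_force: [0.3, -1.1, -0.3]
opening: 0.0559
```

```bash
python3 -c "
from pl import *
plan(.428,.319,.15,90.7)"
```

```text
t 26.45 tcp [0.4382 0.2961 0.1299] q [0.45 0.45 1.65 0.   1.05 0.47] open 0.0559 F [ 0.3 -1.1 -0.3]
dp [-0.0011, 0.0227, -0.0106] turn [-1.7, -0.2, 0.0] other [178.0, 0.0, 0.0]
```

Emit:
{"api": "move_arm", "payload": {
  "deltas": [
    {"dp": [0,0.015,-0.007],"turn": [-1.2,0,0]},
    {"dp": [0,0.0225,-0.0105],"turn": [-1.7,0,0]},
    {"dp": [0,0.0225,-0.0105],"turn": [-1.7,0,0]},
    {"dp": [0,0.0225,-0.0105],"turn": [-1.7,0,0]},
    {"dp": [0,0.0225,-0.0105],"turn": [-1.7,0,0]}
  ]
}}

```text
time: 26.95
tool_pos: [0.4308, 0.3162, 0.131]
tool_rot: [2.81, 1.57, 2.816]
contact_force: [-0.8, -0.3, 0.4]
opening: 0.0561
```

```bash
python3 look.py .428 .319 90.7 .045 w11 118 150
```

```text
caps 1303 [0.4275 0.326  0.083 ] rect [427.4 322.9] [15.5 66.4] ang 90.4
t 27.0 tcp [0.4309 0.3163 0.1311] q [0.49 0.45 1.63 0.   1.05 0.48] open 0.056 F [ 0.3 -0.3 -0.4]
dp [0.1051, 0.0027, -0.0028] turn [-0.3, -0.0, -0.0] other [180.0, -0.0, 0.0]
```

View pics/w11.png

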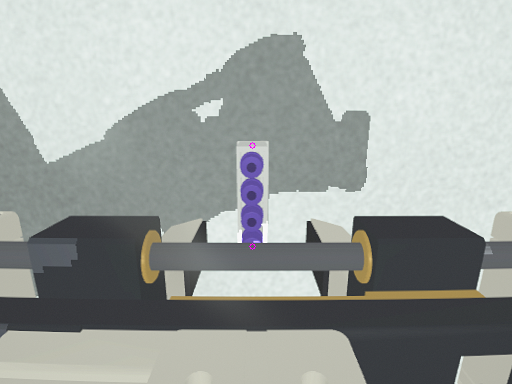

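My marks sit on the purple carrier's ends (252,145) and (252,247), and it needs the 3 mm jaw-direction correction that the plan gives. Descending and gripping.

Emit:
{"api": "move_arm", "payload": {
  "deltas": [
    {"dp": [0.025,0.0025,-0.003],"turn": [-0.3,0,0]},
    {"dp": [0.05,0.0025,-0.003],"turn": [-0.3,0,0]},
    {"dp": [0.08,0.0025,-0.003],"turn": [-0.3,0,0]},
    {"dp": [0.097,0.0025,-0.003],"turn": [-0.3,0,0]},
    {"dp": [0.105,0.0025,-0.003],"turn": [-0.3,0,0]},
    {"dp": [0.105,0.0025,-0.003],"turn": [-0.3,0,0]},
    {"dp": [0.105,0.0025,-0.003],"turn": [-0.3,0,0]}
  ]
}}

```text
time: 27.7
tool_pos: [0.4281, 0.3198, 0.0269]
tool_rot: [0.867, 1.569, 0.88]
contact_force: [0.7, 0.6, 0.3]
opening: 0.0563
```

Emit:
{"api": "move_arm", "payload": {
  "deltas": [
    {"dp": [0,0,0],"turn": [0,0,0]},
    {"dp": [0,0,0],"turn": [0,0,0]},
    {"dp": [0,0,0],"turn": [0,0,0]},
    {"dp": [0,0,0],"turn": [0,0,0]},
    {"dp": [0,0,0],"turn": [0,0,0]},
    {"dp": [0,0,0],"turn": [0,0,0]},
    {"dp": [0,0,0],"turn": [0,0,0]}
  ],
  "hand": 0.01
}}

```text
time: 28.4
tool_pos: [0.4274, 0.3199, 0.0264]
tool_rot: [1.316, 1.57, 1.329]
contact_force: [-0.8, -0.1, 3.3]
opening: 0.0237
```

Emit:
{"api": "move_arm", "payload": {
  "deltas": [
    {"dp": [-0.008,0,0],"turn": [0,0,0]},
    {"dp": [-0.02,0,0],"turn": [0,0,0]},
    {"dp": [-0.04,0,0],"turn": [0,0,0]},
    {"dp": [-0.06,0,0],"turn": [0,0,0]},
    {"dp": [-0.08,0,0],"turn": [0,0,0]},
    {"dp": [-0.1,0,0],"turn": [0,0,0]},
    {"dp": [-0.12,0,0],"turn": [0,0,0]},
    {"dp": [-0.135,0,0],"turn": [0,0,0]},
    {"dp": [-0.14,0,0],"turn": [0,0,0]},
    {"dp": [-0.14,0,0],"turn": [0,0,0]}
  ]
}}

```text
time: 29.4
tool_pos: [0.4276, 0.3198, 0.1672]
tool_rot: [0.772, 1.569, 0.786]
contact_force: [-0.1, -0.3, -1.3]
opening: 0.0238
```

```bash
python3 -c "
from pl import *
plan(.5993,-.3274,.185,100.9)"
```

```text
t 29.4 tcp [0.4276 0.3198 0.1672] q [0.5  0.41 1.59 0.   1.14 0.48] open 0.0238 F [-0.1 -0.3 -1.3]
dp [0.0005, -0.6495, 0.163] turn [-10.1, 0.1, -0.1] other [170.0, -0.0, -0.0]
```

Emit:
{"api": "move_arm", "payload": {
  "deltas": [
    {"dp": [0,-0.008,0.002],"turn": [-0.1,0,0]},
    {"dp": [0,-0.024,0.006],"turn": [-0.4,0,0]},
    {"dp": [0,-0.048,0.012],"turn": [-0.7,0,0]},
    {"dp": [0,-0.076,0.019],"turn": [-1.2,0,0]},
    {"dp": [0,-0.104,0.026],"turn": [-1.6,0,0]},
    {"dp": [0,-0.132,0.033],"turn": [-2,0,0]},
    {"dp": [0,-0.16,0.04],"turn": [-2.5,0,0]},
    {"dp": [0,-0.188,0.047],"turn": [-2.9,0,0]},
    {"dp": [0,-0.216,0.054],"turn": [-3.4,0,0]},
    {"dp": [0,-0.244,0.061],"turn": [-3.8,0,0]}
  ]
}}

```text
time: 30.4
tool_pos: [0.4911, 0.0748, 0.165]
tool_rot: [2.879, 1.568, 2.959]
contact_force: [0.0, 0.0, -2.4]
opening: 0.024
```

Emit:
{"api": "move_arm", "payload": {
  "deltas": [
    {"dp": [0,-0.028,0.009],"turn": [-0.4,0,0]},
    {"dp": [0,-0.056,0.018],"turn": [-0.9,0,0]},
    {"dp": [0,-0.084,0.027],"turn": [-1.3,0,0]},
    {"dp": [0,-0.112,0.036],"turn": [-1.7,0,0]},
    {"dp": [0,-0.14,0.045],"turn": [-2.2,0,0]},
    {"dp": [0,-0.168,0.054],"turn": [-2.6,0,0]},
    {"dp": [0,-0.192,0.061],"turn": [-3,0,0]},
    {"dp": [0,-0.212,0.067],"turn": [-3.3,0,0]},
    {"dp": [0,-0.228,0.072],"turn": [-3.5,0,0]},
    {"dp": [0,-0.235,0.074],"turn": [-3.6,0,0]}
  ]
}}

```text
time: 31.4
tool_pos: [0.584, -0.1534, 0.1649]
tool_rot: [2.457, 1.569, 2.599]
contact_force: [0.3, -0.4, -1.2]
opening: 0.0237
```

```bash
python3 -c "
from pl import *
plan(.5993,-.3274,.165,100.9)"
```

```text
t 31.4 tcp [ 0.584  -0.1534  0.1649] q [-0.38  0.54  1.39  0.    1.22 -0.53] open 0.0237 F [ 0.3 -0.4 -1.2]
dp [0.0187, -0.1745, -0.0093] turn [-2.8, -0.1, -0.1] other [177.0, -0.0, 0.0]
```

Emit:
{"api": "move_arm", "payload": {
  "deltas": [
    {"dp": [0,-0.012,-0.0005],"turn": [-0.2,0,0]},
    {"dp": [0,-0.032,-0.0015],"turn": [-0.5,0,0]},
    {"dp": [0.002,-0.06,-0.003],"turn": [-1,0,0]},
    {"dp": [0.004,-0.088,-0.0045],"turn": [-1.4,0,0]},
    {"dp": [0.007,-0.116,-0.006],"turn": [-1.9,0,0]},
    {"dp": [0.012,-0.14,-0.0075],"turn": [-2.3,0,0]},
    {"dp": [0.016,-0.16,-0.0085],"turn": [-2.6,0,0]},
    {"dp": [0.0185,-0.171,-0.009],"turn": [-2.8,0,0]},
    {"dp": [0.0185,-0.1745,-0.0095],"turn": [-2.8,0,0]},
    {"dp": [0.0185,-0.1745,-0.0095],"turn": [-2.8,0,0]}
  ]
}}

```text
time: 32.4
tool_pos: [0.5995, -0.3256, 0.1472]
tool_rot: [1.74, 1.57, 1.931]
contact_force: [1.1, 0.8, -1.1]
opening: 0.0239
```

Emit:
{"api": "move_arm", "payload": {
  "deltas": [
    {"dp": [0,0,0],"turn": [0,0,0]},
    {"dp": [0,0,0],"turn": [0,0,0]}
  ]
}}

```text
time: 32.6
tool_pos: [0.5998, -0.3249, 0.1477]
tool_rot: [1.009, 1.57, 1.201]
contact_force: [0.1, -0.3, -1.2]
opening: 0.0238
```

```bash
python3 -c "
from pl import *
p,d=robot.read_camera('wrist');cv2.imwrite('pics/w12.png',p[...,::-1])
plan(.5993,-.3274,.051,100.9)"
```

```text
t 32.65 tcp [ 0.5998 -0.3249  0.1477] q [-0.61  0.7   1.14  0.    1.3  -0.8 ] open 0.0237 F [ 0.5  0.5 -0.8]
dp [0.1157, -0.0024, -0.001] turn [0.1, 0.0, -0.0] other [-180.0, 0.0, 0.0]
```

View pics/w12.png

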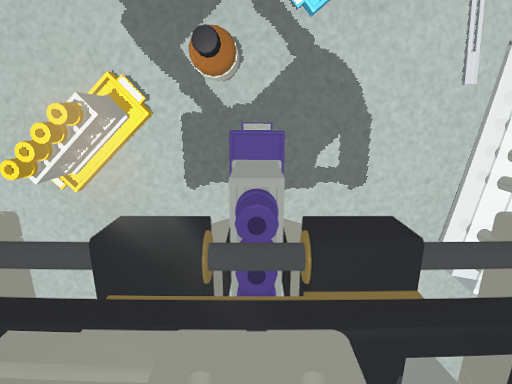

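Aligned over the purple tray (257 both); the yellow carrier is standing upright and the bottle is in place. Lowering.

Emit:
{"api": "move_arm", "payload": {
  "deltas": [
    {"dp": [0.01,-0.0025,-0.001],"turn": [0,0,0]},
    {"dp": [0.03,-0.0025,-0.001],"turn": [0,0,0]},
    {"dp": [0.05,-0.0025,-0.001],"turn": [0,0,0]},
    {"dp": [0.07,-0.0025,-0.001],"turn": [0,0,0]},
    {"dp": [0.085,-0.0025,-0.001],"turn": [0,0,0]},
    {"dp": [0.097,-0.0025,-0.001],"turn": [0,0,0]},
    {"dp": [0.105,-0.0025,-0.001],"turn": [0,0,0]},
    {"dp": [0.111,-0.0025,-0.001],"turn": [0,0,0]},
    {"dp": [0.1145,-0.0025,-0.001],"turn": [0,0,0]},
    {"dp": [0.1145,-0.0025,-0.001],"turn": [0,0,0]}
  ]
}}

```text
time: 33.65
tool_pos: [0.5991, -0.3285, 0.0327]
tool_rot: [1.442, 1.57, 1.633]
contact_force: [-0.1, -0.4, -0.8]
opening: 0.0237
```

Emit:
{"api": "move_arm", "payload": {
  "deltas": [
    {"dp": [0.0005,0,0],"turn": [0,0,0]},
    {"dp": [0.001,0,0],"turn": [0,0,0]},
    {"dp": [0.0015,0,0],"turn": [0,0,0]},
    {"dp": [0.002,0,0],"turn": [0,0,0]},
    {"dp": [0.002,0,0],"turn": [0,0,0]}
  ]
}}

```text
time: 34.15
tool_pos: [0.599, -0.3285, 0.0308]
tool_rot: [1.588, 1.57, 1.779]
contact_force: [-0.7, 0.1, -2.2]
opening: 0.0238
```

Emit:
{"api": "move_arm", "payload": {
  "deltas": [
    {"dp": [0.0005,0,0],"turn": [0,0,0]},
    {"dp": [0.001,0,0],"turn": [0,0,0]},
    {"dp": [0.001,0,0],"turn": [0,0,0]}
  ]
}}

```text
time: 34.45
tool_pos: [0.5991, -0.3285, 0.0304]
tool_rot: [0.545, 1.57, 0.737]
contact_force: [-1.9, 0.1, 3.9]
opening: 0.024
```

Emit:
{"api": "move_arm", "payload": {
  "deltas": [
    {"dp": [0,0,0],"turn": [0,0,0]},
    {"dp": [0,0,0],"turn": [0,0,0]},
    {"dp": [0,0,0],"turn": [0,0,0]},
    {"dp": [0,0,0],"turn": [0,0,0]},
    {"dp": [0,0,0],"turn": [0,0,0]},
    {"dp": [0,0,0],"turn": [0,0,0]}
  ],
  "hand": 0.056
}}

```text
time: 35.05
tool_pos: [0.599, -0.3285, 0.0297]
tool_rot: [1.526, 1.57, 1.717]
contact_force: [0.1, -0.3, 0.7]
opening: 0.0558
```

Emit:
{"api": "move_arm", "payload": {
  "deltas": [
    {"dp": [-0.01,0,0],"turn": [0,0,0]},
    {"dp": [-0.03,0,0],"turn": [0,0,0]},
    {"dp": [-0.06,0,0],"turn": [0,0,0]},
    {"dp": [-0.09,0,0],"turn": [0,0,0]},
    {"dp": [-0.12,0,0],"turn": [0,0,0]},
    {"dp": [-0.15,0,0],"turn": [0,0,0]},
    {"dp": [-0.16,0,0],"turn": [0,0,0]}
  ]
}}

```text
time: 35.75
tool_pos: [0.6003, -0.3294, 0.1946]
tool_rot: [-0.745, 1.564, -0.554]
contact_force: [0.4, -0.3, -0.0]
opening: 0.0561
```

```bash
python3 -c "
from pl import *
p,d=robot.read_camera('wrist');cv2.imwrite('pics/w13.png',p[...,::-1])
plan(.48,.2,.25,100.9)"
```

```text
t 35.8 tcp [ 0.6003 -0.3294  0.1944] q [-0.61  0.66  1.07  0.    1.4  -0.81] open 0.0559 F [ 0.5 -0.1  0.7]
dp [-0.0391, 0.5424, -0.0171] turn [0.1, 0.3, 0.3] other [-180.0, -0.0, 0.0]
```

View pics/w13.png

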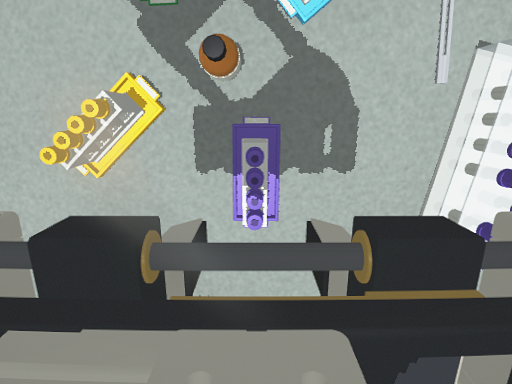

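Purple is standing in its tray (column 255). I clear the arm aside and check everything from the top camera.

Emit:
{"api": "move_arm", "payload": {
  "deltas": [
    {"dp": [-0.01,0.04,-0.001],"turn": [0,0,0]},
    {"dp": [-0.02,0.09,-0.003],"turn": [0,0,0]},
    {"dp": [-0.03,0.14,-0.005],"turn": [0,0,0]},
    {"dp": [-0.035,0.19,-0.007],"turn": [0,0,0]},
    {"dp": [-0.04,0.24,-0.009],"turn": [0,0,0]},
    {"dp": [-0.04,0.3,-0.01],"turn": [0,0,0]},
    {"dp": [-0.04,0.35,-0.011],"turn": [0,0,0]},
    {"dp": [-0.04,0.4,-0.012],"turn": [0,0,0]},
    {"dp": [-0.04,0.45,-0.014],"turn": [0,0,0]},
    {"dp": [-0.04,0.5,-0.016],"turn": [0,0,0]}
  ]
}}

```text
time: 36.8
tool_pos: [0.4897, 0.1486, 0.2289]
tool_rot: [2.827, 1.569, 3.018]
contact_force: [1.6, -0.2, 0.4]
opening: 0.0559
```

Emit:
{"api": "move_arm", "payload": {
  "deltas": [
    {"dp": [0,0.04,-0.001],"turn": [0,0,0]},
    {"dp": [0,0.08,-0.001],"turn": [0,0,0]},
    {"dp": [0,0.12,-0.001],"turn": [0,0,0]},
    {"dp": [0,0.15,-0.001],"turn": [0,0,0]},
    {"dp": [0,0.15,-0.001],"turn": [0,0,0]},
    {"dp": [0,0.15,-0.001],"turn": [0,0,0]}
  ]
}}

```text
time: 37.4
tool_pos: [0.4609, 0.2939, 0.2289]
tool_rot: [-2.966, 1.569, -2.773]
contact_force: [-0.4, -1.3, -0.1]
opening: 0.0565
```

```bash
cat > chk.py <<'E'
from pl import *
T={'purple':(.5993,-.3274,100.9,118,150),'blue':(.633,-.0988,50.8,88,104),'yellow':(.4293,-.3053,54,18,30),'green':(.458,-.1073,103,50,80)}
print(robot.observe()['tool_pos'],robot.observe()['time'])
for n in('top','scene'):
  I=robot.camera_info(n);p,d=robot.read_camera(n);cv2.imwrite(f'pics/{n}9.png',cv2.resize(p[100:270,140:400,::-1] if n=='top' else p[100:300,120:380,::-1],(780,510 if n=='top' else 600)))
  v,u=np.nonzero(d>0);X=pts(I,np.c_[u,v],d[v,u])
  for k,(x,y,a,lo,hi) in T.items():
    t=np.radians(a);C=np.array([[np.cos(t),np.sin(t)],[-np.sin(t),np.cos(t)]])
    L=(X[:,:2]-[x,y])@C.T
    s=(X[:,2]>.075)&(X[:,2]<.1)&(abs(L[:,0])<.06)&(abs(L[:,1])<.03);Q=np.c_[L[s],X[s,2]]
    if s.sum()<10: print(n,k,'few',s.sum());continue
    r=cv2.minAreaRect(Q[:,:2].astype(np.float32)*1000);pc=cv2.PCACompute2(Q[:,:2],None)[1][0]
    print(n,k,s.sum(),'rect ctr mm',np.round(r[0],1),np.round(r[1],1),'mean',(Q[:,:2].mean(0)*1000).round(1),'ang',np.degrees(np.arctan(pc[1]/pc[0])).round(1),'ztop',np.percentile(Q[:,2],[50,90]).round(4))
E
python3 chk.py
```

```text
[0.46086097 0.29390764 0.22888929] 37.4
top purple 127 rect ctr mm [0.  1.6] [75.9 15.8] mean [0.6 1.6] ang 0.4 ztop [0.0874 0.0899]
top blue 115 rect ctr mm [-3.   2.2] [14.9 73.5] mean [-2.7  2.6] ang 0.3 ztop [0.0872 0.0905]
top yellow 129 rect ctr mm [-2.4  0.3] [16.1 76.6] mean [-2.   0.8] ang 0.3 ztop [0.0875 0.0906]
top green 115 rect ctr mm [1.8 0.7] [76.3 14.8] mean [0.9 0.6] ang 0.2 ztop [0.0879 0.0904]
scene purple 124 rect ctr mm [1.2 0.9] [17.2 75.1] mean [ 2.5 -1.5] ang 0.9 ztop [0.085  0.0896]
scene blue 137 rect ctr mm [-0.2  1.5] [74.1 15.5] mean [4.7 2.6] ang -0.3 ztop [0.0872 0.0896]
scene yellow 84 rect ctr mm [1.8 0.8] [15.4 80.6] mean [5.4 1.4] ang 0.1 ztop [0.0872 0.0898]
scene green 157 rect ctr mm [ 2.8 -0.4] [20.2 74.5] mean [ 5.  -3.2] ang 1.0 ztop [0.0856 0.0895]
```

View pics/top9.png

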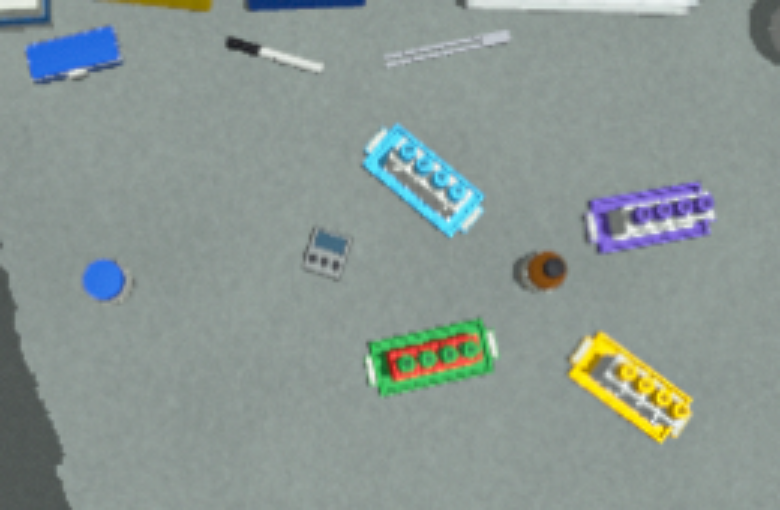

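View pics/scene9.png

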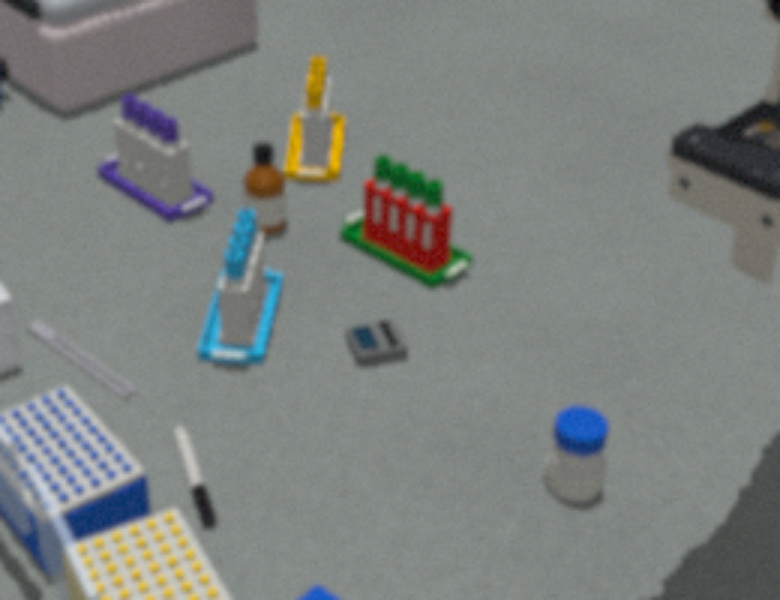

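All four carriers stand flat within about 3 mm and 1° of the tray centres, with cap tops at 0.088 m as expected. The bottle and jar are upright where they were. Handing in.

```bash
python3 -c "
from cell import robot
print(robot.hand_in())"
```

```text
the job is handed in; nothing more can be done
None
```

All four carriers are standing released in the trays that match their caps, and I handed the job in about 37 s into the 122 s allowed. The hand-in call gives no verdict.

- **Order:** I placed the red carrier (green caps) first, in the green tray, before touching any other. Yellow, blue and purple followed. I lowered each one until the wrist force showed contact or the load coming off, then opened the fingers.
- **Final check (top camera):** Each carrier's centre is within about 3 mm of its tray's centre and within 0.4° of lengthwise. Cap tops read about 0.088 m, which fits a carrier standing flat on the 4 mm floor.
- **Where the cameras disagreed:** For carriers already in their trays, the scene camera gave outline centres within 3 mm and angles within 1°. The averages of its points sat up to 5 mm off, probably because it views the carriers from the side. All of these are inside the limits.
- **Bystanders:** In the final pictures the amber bottle and white jar stand upright and look to be where they started. I did not re-measure their positions. The gripper is raised clear of everything.

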